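# Load the conditioning stage and wind it to its stop

## Robot

A 6-joint arm with a two-finger parallel gripper is mounted at the origin on the work surface. World frame = base frame: x ahead of the robot, y to its left, z up, the work surface at z = 0. Lengths are in mm, angles in degrees, forces in N, time in s.
With the tool pointing down it reaches from about 375 to 975 mm from the base axis. Payload 3.8 kg.
Tool frame: the origin (TCP) lies on the centre line of the jaws, within the pads' length; the fingertips stand 19 mm ahead of it and the grasp point (between the pads) is the TCP; z points along the fingers, y is the direction in which the jaws open and shut (so a half turn about z gives the same grasp; the last joint's range is limited). The gripper opens to 88 mm and grips with 3 to 60 N. Pads are 18 mm wide; open, the fingers measure 123 mm over their backs; the gripper's body (75 mm by 187 mm) begins 45 mm behind the grasp point.
Start: joints at [-66.457, 15.12, 91.902, -0, 72.978, -2.114], TCP at [292.258, -608.444, 257.706] pointing down, gripper open.
Joint ranges: [-150.88, 150.88], [-54.13, 125.18], [17.81, 147.31], [-75.09, 255.09], [0, 152.58], [-146.25, 146.25]. Speed limits (degrees/s): [147.25, 147.25, 180, 180, 180, 180].

## Interface

Orientations are given as [roll, pitch, yaw] about the fixed x, y, z axes, in that order (R = Rz(yaw) Ry(pitch) Rx(roll)).
In Python, from bench import monitor, cams, job gives the robot as it stands.
- The arm moves only by the shell command python3 -m crank 'ROWS' [FORCE]. ROWS is JSON, a list of rows, each a list of 3 entries, a list of its own where there are three numbers: the shift along the tool's x, y, z in cm, then the turn about the tool's z in degrees, then the finger opening in cm, from 0 to 8.81. In form: [[[tx, ty, tz], yaw, jaw], ...]. A call has 1 to 12 rows; each row shifts and turns the commanded pose from where the row before left it, along the tool's axes as they then stand; what a row does not reach is not made up. A row lasts 1/8 s, in which the tool goes at most 62.5 mm and 10.7 degrees, less where a joint would pass 70% of its speed; a pose out of reach is approached as far as the arm can. A call with a gripper value outside its range is refused whole. The fingers move at their own pace and stop on an object; FORCE is the grip in N (left out, the last holds). Time passes only in rows, so rows that do not move let the fingers close. It gives the time, the measured TCP pose, the force and the opening at its end, in the units of the state.
- monitor.observe(): the state, without advancing time (a new reading comes with each control period).
- cams.grab_frame(name): name is "side" or "top"; returns (picture, depth): 480x640x3 uint8, red, green, blue; 480x640 float32, mm along the optical axis (not along the pixel's ray), 0 where there is no reading.
- cams.get_calibration(name): a dict with "intrinsics" (3x3 intrinsics, pixels), "k1" (the pictures are not rectified: a ray, as slopes to the right and down, at radius r is drawn at 1 + k1 r^2 times it, then the intrinsics apply), "R" (3x3) and "t" (3): a world point X has camera coordinates R X + t. Camera axes: x right, y down, z forward; pixel columns grow to the right and rows downward; lengths in mm; the calibration is good to about 2 mm. A picture is of the moment at which its call begins. get_calibration takes no time and is no camera call.
- job.finish_job(): hands the job in, once; it reports no verdict.
The state is a dict: "time_s": time; "joints": joint angles; "dq": joint speeds; "joint_torque": joint torques, N m; "tool_pos": TCP position; "tcp_rot": TCP orientation; "force": force on the tool from outside, world axes, zero at the start; "torque": the same for the moment, N m; "width": finger opening in mm.
Only numpy, scipy, OpenCV 4.12 (cv2) and the standard library are available. Lean on these libraries where they do the work, as an engineer would, in place of code of your own. Each camera call takes 0.05 s, during which the arm holds its last target. There are 200 camera calls.

## Task

Press the thumb latch so the sprung lid of the sample case pops open, stand every brass sample cup from the bench upright on the floor of the case, and snap the lid shut so it stays latched. Then turn the loose crank clockwise (seen from above), several full turns and without letting it come off its square shaft end, until you feel the carriage reach its end stop; leave the crank on the shaft. Do not push about or knock over the other things on the bench.

Things in the scene. Friction and masses are not known exactly. Their poses are not given: they have to be found in the camera images.
- lid (a joint): lid of the sample case, rad: 0 shut, 1.75 fully open (leaning back just past upright). Hinge along the case's far upper edge (its +x side in the case_floor frame). A spring holds it open (about 1.5 N at its free edge); when shut the latch catches it, play up to 0.02 rad. To shut it, push it over from behind, then press down near its front edge: about 6 N pressed 30 mm back from the front edge snaps the catch home.
- lid_edge (a point): middle of the lid's free (front) edge, on its outer face (the upper face when shut). The lid is an aluminium plate 110 mm from hinge to edge, 160 mm wide, 8 mm thick. The point's axes are the lid's: with the lid shut, +x runs from edge to hinge, z up; they turn with the lid. In front of the edge a 10 mm steel catch tab and the black latch hook (34 mm wide, rising 14 mm above the lid).
- lid_hinge (a point): middle of the lid's hinge line, which runs along its y; same axes as lid_edge.
- latch (a joint): thumb latch, rad: 0 at rest, 0.30 pressed fully. It frees the lid at 0.15 to 0.19, some 4 to 6 mm down at the pad. About 1.5 N to start and 2 to 3 N to press fully (7 to 10 mm down, then a hard stop).
- latch_pad (a point): middle of the top of the black ribbed thumb pad, 38 mm (x) x 44 mm (y), at the front of the case (-x side). Press straight down here; the hook begins 21 mm further towards the lid and stands 36 mm higher than the pad.
- case_floor (a point): middle of the inner floor of the open steel sample case on the carriage. Axes: -x towards the latch side, +x the hinge side, y along the case, z up. Inside 100 mm (x) x 150 mm (y), walls 48 mm high above this floor and 5 mm thick; all four cups fit upright, for example at x -28 and +12 mm, y -38 and +38 mm. This frame travels with the carriage.
- carriage (a joint): carriage travel, m: grows as it is driven along the case's -y, away from the crank; 12 mm for each turn of the shaft; starts at 0. The end stop is clamped somewhere between 0.046 and 0.060.
- bumper (a point): middle of the front face of the brass bumper on the carriage (leading face, towards the case's -y); same axes as case_floor.
- stop_face (a point): middle of the face of the dark steel end stop block (130 x 14 x 36 mm) clamped on the rails, which the bumper meets; same axes as case_floor. The gap along y is what is left to wind. The stop is clamped too hard to shift.
- shaft (a joint): crank shaft angle, rad: grows as it is turned clockwise seen from above; starts at 0; the carriage meets its end stop after 3.8 to 5 turns. Friction about 0.09 N m (2 N at the knob).
- shaft_top (a point): middle of the top of the vertical square shaft end, 14 mm square, 28 mm long, on the white gearbox.
- crank_hub (a point): on the crank (a loose steel crank, 220 g, that merely sits over the square shaft end by a socket 15.5 mm wide and 24 mm deep): centre of the socket's ceiling; it coincides with shaft_top when fully seated. Its +x points along the crank arm to the knob.
- crank_grip (a point): middle of the crank's upright black knob, 18 mm diameter x 40 mm high, 50 mm from the shaft axis; it spins freely on its pin, so a gripper may hold it and go round the shaft without turning itself. The point is 20 mm below the knob's top and 22 mm above the steel arm.
- cup1: a sample cup: brass disc body 36 mm diameter x 20 mm high with a black knob on top, 14 mm diameter x 24 mm, total height 44 mm, about 130 g. Origin: centre of the underside, z up. None if this cup is absent today. Pinch it by the knob from above (keep the fingertips above the brass body's top).
- cup2: a sample cup: brass disc body 36 mm diameter x 20 mm high with a black knob on top, 14 mm diameter x 24 mm, total height 44 mm, about 130 g. Origin: centre of the underside, z up. None if this cup is absent today. Pinch it by the knob from above (keep the fingertips above the brass body's top).
- cup3: a sample cup: brass disc body 36 mm diameter x 20 mm high with a black knob on top, 14 mm diameter x 24 mm, total height 44 mm, about 130 g. Origin: centre of the underside, z up. None if this cup is absent today. Pinch it by the knob from above (keep the fingertips above the brass body's top).
- cup4: a sample cup: brass disc body 36 mm diameter x 20 mm high with a black knob on top, 14 mm diameter x 24 mm, total height 44 mm, about 130 g. Origin: centre of the underside, z up. None if this cup is absent today. Pinch it by the knob from above (keep the fingertips above the brass body's top).
- test_cup: bystander: open brass test cup, rim 74 mm, 34 mm high, with a black handle reaching 127 mm along its +x; origin centre of the underside.
- beaker: bystander: glass beaker 48 mm diameter, 55 mm high; origin centre of the underside.
- filter_box: bystander: cardboard box 70 x 70 x 30 mm; origin centre of the underside.
- driver: bystander: screwdriver 170 mm long, lying along its x.
- tile_plate: bystander: white ceramic plate 80 x 100 x 8 mm; origin centre of the underside.
- collar: bystander: steel collar, 44 mm outside, 24 mm inside, 14 mm high; origin centre of the underside.
- jar: bystander: closed jar 48 mm diameter, 50 mm high; origin centre of the underside.

How it is judged (in metres and radians):
On the way, in this order (a step that is already met when the one before it is completed fails the run):
1. the lid has popped open (value of joint lid above 1.4 rad), for 0.2 s.
2. every cup present stands upright in the case and the lid is shut and latched (x of cup1 in the frame of case_floor between -0.05 and 0.05 m and y of cup1 in the frame of case_floor between -0.075 and 0.075 m and z of cup1 in the frame of case_floor between -0.006 and 0.008 m and angle between each of cup1, cup2, cup3, cup4's own z axis and vertical below 0.3 rad and x of cup2 in the frame of case_floor between -0.05 and 0.05 m and y of cup2 in the frame of case_floor between -0.075 and 0.075 m and z of cup2 in the frame of case_floor between -0.006 and 0.008 m and x of cup3 in the frame of case_floor between -0.05 and 0.05 m and y of cup3 in the frame of case_floor between -0.075 and 0.075 m and z of cup3 in the frame of case_floor between -0.006 and 0.008 m and x of cup4 in the frame of case_floor between -0.05 and 0.05 m and y of cup4 in the frame of case_floor between -0.075 and 0.075 m and z of cup4 in the frame of case_floor between -0.006 and 0.008 m and value of joint lid below 0.04 rad), for 0.3 s.
3. the carriage is wound up to its end stop (y of bumper in the frame of stop_face below 0.002 m), for 0.2 s.
At the end, for the whole second after the job is handed in: Every cup present is upright (within 0.3 rad) on the case floor, the lid is shut (below 0.04 rad) by its latch, the carriage is within 2 mm of its end stop, and the crank sits on its shaft (hub within 6 mm of seated) (all of step 2 and y of bumper in the frame of stop_face below 0.002 m and distance between crank_hub and shaft_top below 0.006 m and linear speed of each of cup1, cup2, cup3, cup4 below 0.02 m/s); the robot touches nothing.
It fails at once if the crank comes off the shaft end (lifted or slipped more than 18 mm from its seat) (distance between crank_hub and shaft_top above 0.018 m).
It fails at once if another thing on the bench is pushed more than 50 mm or knocked over (distance of any of test_cup, beaker, filter_box, driver, tile_plate, collar, jar from where it was at the start of the episode above 0.05 m or angle between any of test_cup, beaker, jar's own z axis and vertical above 0.6 rad).
Of cup1, cup2, cup3, cup4 only 2 to 4 are there at a start; the rules pass over those that are not, and their reading is None.
At some moment in a run one of cup1, cup2, cup3, cup4 may be knocked a few centimetres aside while the robot is not near it.
It also fails if it takes over 210 s, if anything falls off the work surface, if the arm or the gripper's body presses on something with over 40 N, if the wrist force passes 120 N, or if a joint passes its speed limit or range.

## Working session

There is one attempt and no reset: what is moved stays moved. The work goes in short steps, Python scripts to look and compute and a shell command to move; the robot and the scene stay as the last step left them, time stands still between calls to the robot, and variables do not carry over. Pictures are saved under pics/ and viewed, about 12 in all and at most 16, crops included, and the job is handed in when it is done.

```bash
ls; mkdir -p pics; cat > h.py <<'E'
import numpy as np,cv2
from bench import monitor,cams,job
def grab(n,f=None):
    p,d=cams.grab_frame(n)
    if f: cv2.imwrite('pics/'+f,p[:,:,::-1])
    return p,d
def rays(n,uv):
    c=cams.get_calibration(n);K=np.array(c['intrinsics']);k=c['k1']
    uv=np.atleast_2d(np.array(uv,float))
    m=cv2.undistortPoints(uv.reshape(-1,1,2),K,np.array([k,0,0,0,0.])).reshape(-1,2)
    R=np.array(c['R']);t=np.array(c['t'])
    return -R.T@t,(np.c_[m,np.ones(len(m))])@R,R,t
def onplane(n,uv,z):
    o,r,_,_=rays(n,uv); return o+r*((z-o[2])/r[:,2])[:,None]
def cloud(n,d):
    v,u=np.mgrid[0:480,0:640]
    o,r,R,t=rays(n,np.c_[u.ravel(),v.ravel()])
    P=o+r*d.ravel()[:,None]; P[d.ravel()==0]=np.nan
    return P.reshape(480,640,3)
def proj(n,X):
    c=cams.get_calibration(n)
    r,_=cv2.Rodrigues(np.array(c['R']))
    return cv2.projectPoints(np.atleast_2d(np.array(X,float)),r,np.array(c['t'],float),np.array(c['intrinsics']),np.array([c['k1'],0,0,0,0.]))[0].reshape(-1,2)
E
python3 - <<'E'
from h import *
s=monitor.observe();print(s)
for n in('top','side'):
    p,d=grab(n,n+'0.png');np.savez(n+'0.npz',p=p,d=d);c=cams.get_calibration(n);print(n,c)
E
```

```text
pics
{'time_s': 0.0, 'joints': array([-6.64586905e+01,  1.51685378e+01,  9.19789137e+01, -1.98909822e-03,
        7.29781896e+01, -2.11411159e+00]), 'dq': array([ 0.14958863,  0.00808866, -0.0103252 , -0.05329091, -0.05394774,
        0.08393628]), 'joint_torque': array([ 3.11733334e-05, -5.02107024e+01, -3.56877387e+01,  7.29832286e-02,
        2.92310072e-02, -2.00449763e-04]), 'tool_pos': array([ 291.97404338, -607.85733845,  256.41732404]), 'tcp_rot': array([-1.79874374e+02, -2.73549285e-03,  2.56560025e+01]), 'force': array([ 0.01509553,  0.08965203, -0.99139576]), 'torque': array([ 0.03625265, -0.01563029,  0.05783733]), 'width': 88.2471515470299}
top {'intrinsics': array([[465.44725339,   0.        , 316.02240103],
       [  0.        , 465.44725339, 243.35127859],
       [  0.        ,   0.        ,   1.        ]]), 'k1': 0.030131960772443622, 'R': array([[ 0.03001496, -0.99938458,  0.01815379],
       [-0.99389015, -0.03177003, -0.1057026 ],
       [ 0.1062143 , -0.01487022, -0.99423207]]), 't': array([ -46.06577855,  479.98155768, 1144.45336074])}
side {'intrinsics': array([[526.1775988 ,   0.        , 316.92645923],
       [  0.        , 526.1775988 , 238.58316938],
       [  0.        ,   0.        ,   1.        ]]), 'k1': 0.034545738140906924, 'R': array([[-0.77796175, -0.6278337 ,  0.02450248],
       [-0.3214612 ,  0.36421664, -0.87407605],
       [ 0.53985018, -0.68787433, -0.48517079]]), 't': array([ 337.96422504,  273.11360621, 1109.64596156])}
```

View pics/top0.png

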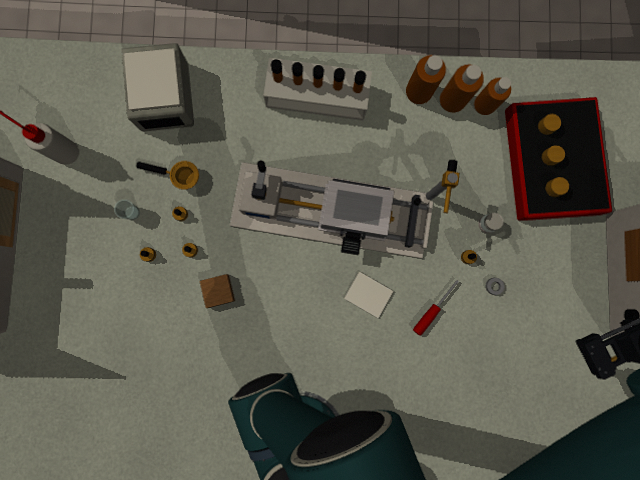

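View pics/side0.png

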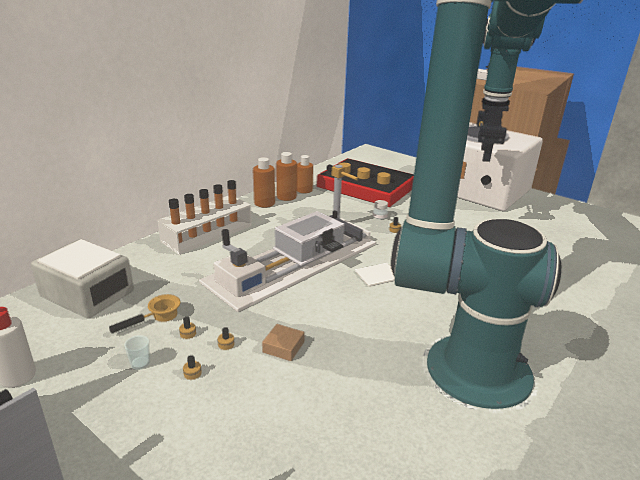

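The top view shows four cups at (180,213), (190,249), (147,254) and (470,257). The case lid is centred at (360,208) with the latch pad at (350,245), and the crank and gearbox are at (260,180). A tall post with a brass arm stands at (450,175), near the end stop. The side view confirms this.

```bash
python3 - <<'E'
from h import *
z=np.load('top0.npz');p,d=z['p'],z['d'];P=cloud('top',d);np.save('P0.npy',P)
hsv=cv2.cvtColor(p,cv2.COLOR_RGB2HSV)
for n,(u,v) in dict(c1=(180,213),c2=(190,249),c3=(147,254),c4=(470,257),post=(450,175),jar=(492,222),beaker=(126,210),tray=(560,150)).items():
    q=P[v-14:v+15,u-14:u+15].reshape(-1,3);hh=hsv[v-14:v+15,u-14:u+15].reshape(-1,3)
    k=q[:,2]>30; b=(q[:,2]>12)&(q[:,2]<26)
    print(n,'knob',k.sum(),np.nanmedian(q[k],0).round(1),'body',b.sum(),np.nanmean(q[b],0).round(1), 'max',np.nanmax(q[:,2]).round(1))
# lid plane
Z=P[...,2]
sub=np.zeros((480,640),bool);sub[165:260,310:405]=1
for lo in range(40,160,8):
    m=sub&(Z>lo)&(Z<=lo+8); 
    if m.sum()>20:print(lo,m.sum(),np.argwhere(m).min(0),np.argwhere(m).max(0))
im=cv2.resize(p[150:270,230:470],None,fx=3.3,fy=3.3,interpolation=cv2.INTER_CUBIC)
cv2.imwrite('pics/crop0.png',im[:,:,::-1])
E
```

```text
c1 knob 31 [546.6 317.5  41.4] body 123 [546.  316.3  17.9] max 46.3
c2 knob 31 [455.9 286.8  42.3] body 133 [455.7 286.   17.8] max 46.2
c3 knob 32 [442.4 389.5  40.9] body 135 [441.6 388.7  17.8] max 45.0
c4 knob 32 [ 460.6 -418.5   41.6] body 126 [ 460.3 -417.4   18.3] max 45.1
post knob 412 [ 616.3 -317.3  193.3] body 0 [nan nan nan] max 204.7
jar knob 269 [ 547.7 -468.9   47.7] body 77 [ 543.5 -458.2   18.8] max 54.6
beaker knob 205 [549.3 449.1  47.1] body 78 [548.6 443.4  19.3] max 59.3
tray knob 837 [ 728.5 -629.6   51.1] body 0 [nan nan nan] max 84.3
40 31 [195 321] [237 392]
48 28 [201 322] [239 392]
56 35 [213 321] [253 385]
64 179 [226 323] [254 382]
72 189 [225 321] [254 386]
80 63 [179 322] [238 385]
88 1820 [179 322] [238 394]
96 1390 [180 323] [235 393]
104 46 [233 347] [238 361]<stdin>:7: RuntimeWarning: Mean of empty slice
```

View pics/crop0.png

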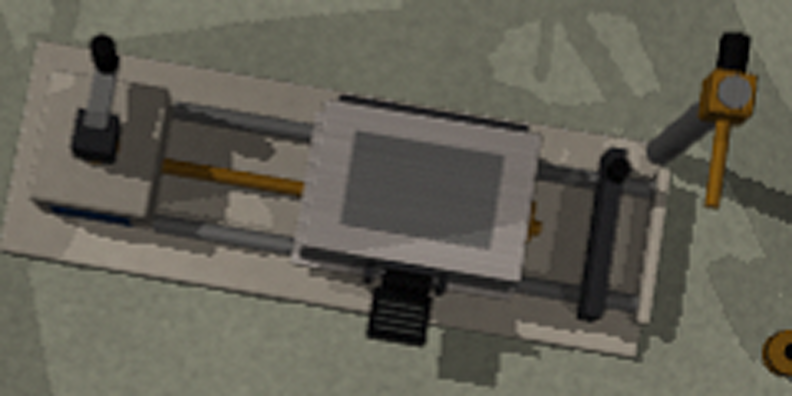

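The crop shows the black hub block at about (259,191) in the full image and the knob top at about (261,164). The lid has the hook and ribbed pad below it, and the dark stop bar is on the right next to a slim post.

```bash
python3 - <<'E'
from h import *
z=np.load('top0.npz');p,d=z['p'],z['d'];P=np.load('P0.npy');Z=P[...,2]
sub=np.zeros((480,640),bool);sub[165:240,310:405]=1
m=sub&(Z>86)&(Z<102)&(p.mean(2)>75)
q=P[m];print('lid z',np.median(q[:,2]))
cs,_=cv2.findContours(m.astype(np.uint8),cv2.RETR_EXTERNAL,cv2.CHAIN_APPROX_NONE)
c=max(cs,key=cv2.contourArea).reshape(-1,2)
xy=onplane('top',c,np.median(q[:,2]))[:,:2].astype(np.float32)
r=cv2.minAreaRect(xy);print(r,cv2.boxPoints(r).round(1).tolist())
k=(P[...,0]>0)&(p.max(2)<60)
s2=np.zeros_like(sub);s2[232:258,335:368]=1
q=P[s2&k&(Z>50)&(Z<85)];print('pad',len(q),np.median(q,0),np.percentile(q,[2,98],axis=0))
q2=P[s2&(Z>98)];print('hook',len(q2),q2.mean(0))
# crank area
for n,(v0,v1,u0,u1) in dict(crank=(155,205,245,280)).items():
    zz=Z[v0:v1,u0:u1]
    for lo in range(60,200,10):
        mm=(zz>lo)&(zz<=lo+10)
        if mm.sum()>3:
            print(lo,mm.sum(),P[v0:v1,u0:u1][mm].mean(0).round(1),p[v0:v1,u0:u1][mm].mean(0).round())
s3=np.zeros_like(sub);s3[190:252,400:440]=1
q=P[s3&(p.max(2)<70)&(Z>60)];print('stop',len(q),np.percentile(q,[3,50,97],axis=0).round(1))
s4=np.zeros_like(sub);s4[155:215,415:465]=1
for lo in range(60,220,20):
    q=P[s4&(Z>lo)&(Z<lo+20)]
    if len(q):print('post',lo,len(q),np.percentile(q,[5,50,95],axis=0).round(0).tolist())
E
```

```text
lid z 95.58999786847744
((565.78125, -127.80924224853516), (159.17738342285156, 113.51006317138672), 82.30282592773438) [[498.8999938964844, -199.10000610351562], [611.4000244140625, -214.3000030517578], [632.7000122070312, -56.5], [520.2000122070312, -41.29999923706055]]
pad 334 [ 477.55308922 -115.27243509   72.12139097] [[ 455.58083194 -147.81106448   57.38407523]
 [ 505.82857445  -91.82367548   81.5221744 ]]
hook 71 [ 495.80579208 -118.39907777  105.05732835]
60 626 [606.8 105.9  67.3] [97. 91. 82.]
70 162 [600.8 103.6  71.6] [90. 84. 76.]
80 20 [586.3 109.5  85.1] [20. 19. 18.]
90 47 [605.  108.2  96.8] [42. 41. 40.]
100 228 [607.  110.4 102.9] [54. 53. 52.]
110 13 [640.8 104.4 115.8] [20. 19. 18.]
120 9 [641.8 104.2 127.1] [18. 17. 16.]
130 17 [645.  104.  135.7] [19. 18. 17.]
140 36 [648.6 104.2 142.4] [11. 10. 10.]
stop 90 [[ 578.9 -321.4   60.7]
 [ 604.4 -309.7   75.9]
 [ 614.  -268.9  110.3]]
post 60 60 [[582.0, -320.0, 63.0], [591.0, -279.0, 74.0], [614.0, -270.0, 79.0]]
post 80 27 [[605.0, -322.0, 80.0], [609.0, -313.0, 91.0], [619.0, -309.0, 99.0]]
post 100 25 [[605.0, -322.0, 101.0], [608.0, -313.0, 109.0], [621.0, -310.0, 116.0]]
post 120 29 [[605.0, -323.0, 122.0], [610.0, -313.0, 128.0], [618.0, -309.0, 138.0]]
post 140 20 [[605.0, -321.0, 142.0], [609.0, -312.0, 147.0], [620.0, -309.0, 154.0]]
post 160 22 [[600.0, -331.0, 168.0], [607.0, -307.0, 177.0], [630.0, -304.0, 180.0]]
post 180 394 [[551.0, -331.0, 184.0], [610.0, -316.0, 191.0], [653.0, -306.0, 199.0]]
post 200 55 [[603.0, -329.0, 200.0], [615.0, -319.0, 201.0], [625.0, -310.0, 203.0]]
```

```bash
cat >> h.py <<'E'
def go(X,yaw=-7.7,show=True):
    s=monitor.observe();p=s['tool_pos'];y=s['tcp_rot'][2]
    dt=(y-yaw+180)%360-180
    a=np.radians(yaw);d=np.array(X)-p
    t=np.array([d@[np.cos(a),np.sin(a),0],d@[np.sin(a),-np.cos(a),0],-d[2]])/10
    print('turn first %.1f then shift cm %s |%.1f| rows>=%d F %s w %.1f'%(dt,t.round(2),np.linalg.norm(t),np.ceil(np.linalg.norm(t)/6.2),s['force'].round(1),s['width']))
cC=np.array([564.1,-127.5]);ex=np.array([.991,-.134]);ey=np.array([.134,.991])
def case(x,y): return cC+x*ex+y*ey
E
python3 - <<'E'
from h import *
P=np.load('P0.npy');m=np.zeros((480,640),bool);m[232:258,335:368]=1
q=P[m&(P[...,2]>67)&(P[...,2]<78)];l=np.c_[(q[:,:2]-cC)@ex,(q[:,:2]-cC)@ey]
print(np.percentile(l,[2,50,98],axis=0),np.median(q[:,2]))
go([470.5,-115,180])
E
```

```text
[[-1.09674510e+02 -2.84042356e+01]
 [-8.99581332e+01  6.25323116e-02]
 [-5.89586611e+01  2.18173824e+01]] 71.97078129740794
turn first 33.4 then shift cm [ 11.08 -51.24   7.65] |53.0| rows>=9 F [-0.3  0.2  0.1] w 88.0
```

```bash
python3 -m crank '[[[0,0,0],8.35,0],[[0,0,0],8.35,0],[[0,0,0],8.35,0],[[0,0,0],8.35,0]]' 20; python3 -m crank '[[[1,-4.66,0],0,0],[[1,-4.66,0],0,0],[[1,-4.66,0],0,0],[[1,-4.66,0],0,0],[[1,-4.66,0],0,0],[[1,-4.66,0],0,0],[[1,-4.66,0],0,0],[[1,-4.66,0],0,0],[[1,-4.66,0],0,0],[[1,-4.66,0],0,0],[[1.08,-4.66,0],0,0],[[0,0,0],0,0]]'; python3 - <<'E'
from h import *
go([470.7,-115,120])
E
```

```text
time_s: 0.6
tool_pos: [292.1, -608.1, 256.9]
tcp_rot: [-179.9, 0.0, -8.0]
force: [0.6, -0.3, -0.0]
width: 50.1
time_s: 2.1
tool_pos: [471.5, -112.9, 257.3]
tcp_rot: [-180.0, 0.0, -7.5]
force: [-0.4, -0.1, -0.6]
width: 0.2
turn first 0.2 then shift cm [-0.05  0.22 13.73] |13.7| rows>=3 F [-0.4 -0.1 -0.6] w 0.2
```

```bash
python3 -m crank '[[[0,0.1,3.5],0,0],[[0,0,3.5],0,0],[[0,0,3.5],0,0],[[0,0,3.2],0,0],[[0,0,1.2],0,0],[[0,0,1.2],0,0],[[0,0,0],0,0]]'; python3 -m crank '[[[0,0,0.2],0,0],[[0,0,0.2],0,0],[[0,0,0.2],0,0],[[0,0,0],0,0]]';python3 -m crank '[[[0,0,0.15],0,0],[[0,0,0.1],0,0],[[0,0,0.1],0,0],[[0,0,0],0,0]]'
```

```text
time_s: 2.98
tool_pos: [470.8, -116.7, 96.6]
tcp_rot: [-180.0, 0.0, -7.8]
force: [0.2, -0.9, -0.4]
width: 0.5
time_s: 3.48
tool_pos: [471.6, -116.6, 91.2]
tcp_rot: [180.0, -0.1, -7.7]
force: [1.1, -0.6, 1.5]
width: 0.1
time_s: 3.98
tool_pos: [471.0, -116.5, 87.2]
tcp_rot: [180.0, -0.0, -7.7]
force: [1.0, -0.3, 2.4]
width: 0.6
```

```bash
python3 -m crank '[[[0,0,0.15],0,0],[[0,0,0.15],0,0],[[0,0,0.15],0,0],[[0,0,0],0,0]]'; python3 - <<'E'
from h import *
p,d=grab('side');P=cloud('side',d)
m=(np.abs((P[...,:2]-cC)@ey)<90)&(P[...,2]>112)&(np.abs((P[...,:2]-cC)@ex)<95)
q=P[m];print(len(q),np.percentile(q,[2,50,98],axis=0).round(0) if len(q) else '')
cv2.imwrite('pics/s1.png',p[130:370,190:510,::-1].repeat(2,0).repeat(2,1))
E
```

```text
time_s: 4.47
tool_pos: [470.8, -116.4, 84.4]
tcp_rot: [180.0, 0.1, -7.7]
force: [-6.5, 0.9, 18.1]
width: 0.6
2469 [[ 474. -205.  115.]
 [ 624.  -88.  172.]
 [ 648.  -33.  442.]]
```

View pics/s1.png

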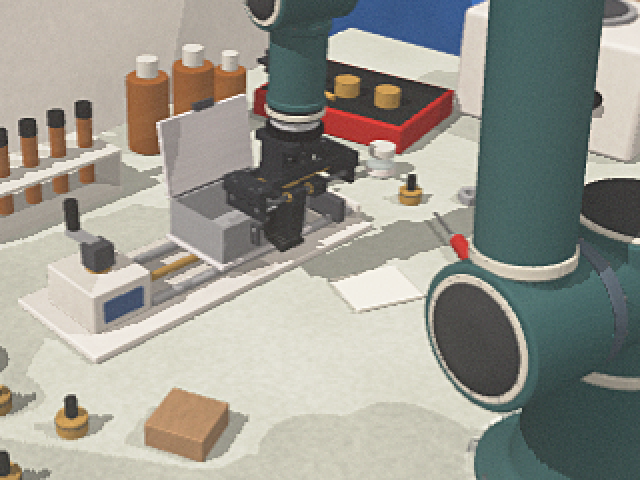

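The lid is standing open, upright behind the case at crop position (205,145). Next I lift, move over to cup2, and re-measure the cups and the open case.

```bash
python3 -m crank '[[[0,0,-3],0,0],[[0,0,-5],0,0],[[0,0,-5],0,0],[[0,0,-3],0,0],[[-0.6,-5,0],0,3],[[-0.6,-5,0],0,3],[[-0.6,-5,0],0,3],[[-0.6,-5,0],0,3],[[-0.6,-5,0],0,3],[[-0.6,-5,0],0,3],[[-0.6,-5,0],0,3],[[-0.6,-5,0],0,3]]'; cat >> h.py <<'E'
def cups():
    p,d=grab('top');P=cloud('top',d);hsv=cv2.cvtColor(p,cv2.COLOR_RGB2HSV)
    z=P[...,2]
    br=((hsv[...,0]>8)&(hsv[...,0]<32)&(hsv[...,1]>110)&(hsv[...,2]>50)&(z>8)&(z<28)&(P[...,0]<800)).astype(np.uint8)
    n,L,st,ce=cv2.connectedComponentsWithStats(cv2.dilate(br,np.ones((3,3))))
    for i in range(1,n):
        if 50<st[i,4]<600:
            u,v=ce[i].astype(int);w=P[v-10:v+11,u-10:u+11].reshape(-1,3);k=(w[:,2]>32)&(w[:,2]<50);b=(w[:,2]>12)&(w[:,2]<26)
            c=P[L==i];print('cup?',(u,v),st[i,4],'knob',k.sum(),np.median(w[k],0).round(1) if k.sum() else '','body mean',np.nanmean(w[b],0).round(1))
    return p,d,P
E
python3 - <<'E'
from h import *
p,d,P=cups();cv2.imwrite('pics/t1.png',p[130:310,100:500,::-1].repeat(2,0).repeat(2,1))
l=np.stack([(P[...,:2]-cC)@ex,(P[...,:2]-cC)@ey],-1)
m=(np.abs(l[...,0])<40)&(np.abs(l[...,1])<60);print('floor z',np.nanpercentile(P[m][:,2],[5,25,50,75]))
m=(P[...,2]>75)&(P[...,2]<100)&(np.abs(l[...,0])<75)&(np.abs(l[...,1])<90)
print('walls',np.percentile(l[m],[1,5,50,95,99],axis=0).round(1).tolist(),np.median(P[m][:,2]))
f=(np.abs(P[...,2]-np.nanmedian(P[...,2][(np.abs(l[...,0])<30)&(np.abs(l[...,1])<50)]))<4)&(np.abs(l[...,0])<65)&(np.abs(l[...,1])<85)
print('floor ext',np.percentile(l[f],[1,99],axis=0))
m=(P[...,2]>130)&(P[...,2]<230)&(np.abs(l[...,0]-60)<50)&(np.abs(l[...,1])<90)
print('lid up',np.percentile(np.c_[l[m],P[m][:,2]],[2,50,98],axis=0).round(0).tolist())
E
```

```text
time_s: 6.02
tool_pos: [476.2, 287.6, 241.5]
tcp_rot: [179.9, 0.1, -7.7]
force: [0.1, -0.6, 0.4]
width: 30.4
cup? (np.int64(183), np.int64(173)) 375 knob 22 [665.9 302.5  33.5] body mean [652.5 319.2  21. ]
cup? (np.int64(14), np.int64(213)) 243 knob 83 [531.7 713.   43.6] body mean [534.8 717.1  17.9]
cup? (np.int64(299), np.int64(203)) 308 knob 1 [580.6  22.4  34.8] body mean [584.4  14.4  17.9]
cup? (np.int64(180), np.int64(210)) 115 knob 16 [550.6 317.2  42.2] body mean [553.4 311.8  18.1]
cup? (np.int64(188), np.int64(253)) 110 knob 10 [451.9 286.6  41.5] body mean [447.5 287.4  17.8]
cup? (np.int64(468), np.int64(256)) 213 knob 29 [ 460.6 -419.5   41.9] body mean [ 460.3 -417.6   18.5]
floor z [34.70703253 36.72855644 38.22875182 39.6934468 ]
walls [[-72.9, -79.9], [-62.4, -78.2], [30.2, -4.2], [56.6, 77.5], [57.8, 79.1]] 86.30004105163175
floor ext [[-56.24337231 -74.74715417]
 [ 49.68101482  80.44306663]]
lid up [[63.0, -76.0, 132.0], [70.0, 0.0, 172.0], [81.0, 76.0, 205.0]]
```

View pics/t1.png

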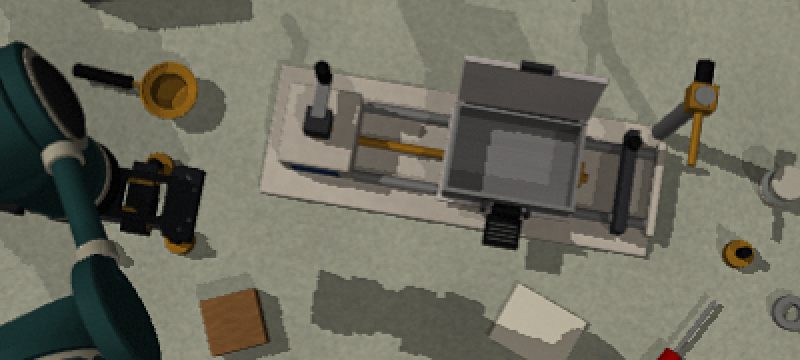

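The image shows the lid up at crop position (530,80), the case open and empty, and the cups unmoved. The arm partly hides two of the left cups. Picking cup2 now.

```bash
python3 -m crank '[[[-2,0.38,0],0,3.5],[[0,0,4],0,3.5],[[0,0,5],0,3.5],[[0,0,5],0,3.5],[[0,0,3],0,3.5],[[0,0,2],0,3.5],[[0,0,0.9],0,3.5],[[0,0,0],0,3.5]]'; python3 -m crank '[[[0,0,0],0,0.8],[[0,0,0],0,0.8],[[0,0,0],0,0.8],[[0,0,-1],0,0.8],[[0,0,-5],0,0.8],[[0,0,-5],0,0.8],[[0,0,-5],0,0.8],[[0,0,-4],0,0.8],[[0,0,0],0,0.8]]' 25; python3 - <<'E'
from h import *
go([*case(12,38),240]);go([*case(12,38),84])
E
```

```text
time_s: 7.08
tool_pos: [456.1, 284.3, 43.3]
tcp_rot: [179.9, 0.1, -7.8]
force: [0.3, -0.3, 0.3]
width: 34.9
time_s: 8.2
tool_pos: [459.0, 286.4, 248.4]
tcp_rot: [-179.7, -0.4, -7.7]
force: [0.3, -0.1, -1.9]
width: 13.2
turn first -0.0 then shift cm [17.16 35.81  0.84] |39.7| rows>=7 F [ 0.3 -0.1 -1.9] w 13.2
turn first -0.0 then shift cm [17.16 35.81 16.44] |43.0| rows>=7 F [ 0.3 -0.1 -1.9] w 13.2
```

```bash
python3 -m crank '[[[2.87,5.97,0],0,0.8],[[2.87,5.97,0],0,0.8],[[2.87,5.97,0],0,0.8],[[2.87,5.97,0],0,0.8],[[2.87,5.97,0],0,0.8],[[2.87,5.97,0],0,0.8],[[0,0,0],0,0.8],[[0,0,5],0,0.8],[[0,0,5],0,0.8],[[0,0,4],0,0.8],[[0,0,1],0,0.8],[[0,0,0],0,0.8]]'; python3 -m crank '[[[0,0,0.5],0,0.8],[[0,0,0.4],0,0.8],[[0,0,0.4],0,0.8],[[0,0,0],0,0.8]]'; python3 - <<'E'
from h import *
go([*case(12,38),81.5])
E
```

```text
time_s: 9.7
tool_pos: [569.2, -70.8, 90.5]
tcp_rot: [179.9, 0.4, -7.7]
force: [-0.8, -3.5, -2.3]
width: 12.9
time_s: 10.2
tool_pos: [573.0, -71.8, 84.7]
tcp_rot: [179.9, -0.1, -7.7]
force: [-9.0, -4.0, 20.2]
width: 13.1
turn first 0.0 then shift cm [1.06 1.84 0.32] |2.1| rows>=1 F [-9.  -4.  20.2] w 13.1
```

The rows exceeded the 62.5 mm limit, so the shift fell short by about 20 mm. I lift and correct before releasing.

```bash
python3 -m crank '[[[0,0,-2.5],0,0.8],[[0,0,-3],0,0.8],[[0,0,0],0,0.8]]'; python3 - <<'E'
from h import *
go([*case(12,38),86])
E
```

```text
time_s: 10.58
tool_pos: [574.8, -70.9, 138.7]
tcp_rot: [-180.0, -0.4, -7.7]
force: [0.1, -0.2, -3.0]
width: 13.0
turn first -0.0 then shift cm [0.9  1.96 5.27] |5.7| rows>=1 F [ 0.1 -0.2 -3. ] w 13.0
```

```bash
python3 -m crank '[[[0.9,1.96,0],0,0.8],[[0,0,2.5],0,0.8],[[0,0,2.5],0,0.8],[[0,0,0],0,0.8],[[0,0,0.3],0,0.8],[[0,0,0],0,0.8]]';python3 - <<'E'
from h import *
go([*case(12,38),83])
E
```

```text
time_s: 11.32
tool_pos: [578.4, -92.3, 82.2]
tcp_rot: [-180.0, 0.1, -7.8]
force: [0.3, -0.4, -1.0]
width: 12.9
turn first -0.1 then shift cm [ 0.25 -0.12 -0.08] |0.3| rows>=1 F [ 0.3 -0.4 -1. ] w 12.9
```

```bash
python3 -m crank '[[[0,0,0.15],0,0.8],[[0,0,0],0,3],[[0,0,0],0,3],[[0,0,0],0,3],[[0,0,-3],0,3],[[0,0,-4],0,3],[[0,0,-5],0,3],[[0,0,-4],0,3],[[0,0,0],0,3]]';python3 - <<'E'
from h import *
p,d,P=cups();cv2.imwrite('pics/t2.png',p[130:310,100:500,::-1])
go([546.5,316.5,240])
E
```

```text
time_s: 12.45
tool_pos: [581.4, -92.6, 246.2]
tcp_rot: [180.0, -0.5, -7.7]
force: [-0.4, -0.6, -0.3]
width: 29.9
cup? (np.int64(182), np.int64(174)) 401 knob 18 [660.4 330.3  33. ] body mean [654.8 317.4  20.7]
cup? (np.int64(14), np.int64(214)) 237 knob 82 [528.5 713.   42.4] body mean [530.8 716.9  18.3]
cup? (np.int64(292), np.int64(202)) 206 knob 0  body mean [586.3  34.   18.1]
cup? (np.int64(179), np.int64(213)) 195 knob 30 [546.7 317.6  41.2] body mean [546.3 316.1  18. ]
cup? (np.int64(146), np.int64(253)) 198 knob 29 [442.  389.2  42. ] body mean [441.5 388.8  17.9]
cup? (np.int64(469), np.int64(256)) 194 knob 32 [ 460.3 -418.5   41.5] body mean [ 460.2 -417.8   18.3]
turn first -0.0 then shift cm [ -8.78 -40.06   0.33] |41.0| rows>=7 F [ 1.1 -0.3  1.4] w 30.1
```

```bash
python3 -m crank '[[[-0.98,-4.45,0],0,3.5],[[-0.98,-4.45,0],0,3.5],[[-0.98,-4.45,0],0,3.5],[[-0.98,-4.45,0],0,3.5],[[-0.98,-4.45,0],0,3.5],[[-0.98,-4.45,0],0,3.5],[[-0.98,-4.45,0],0,3.5],[[-0.98,-4.45,0],0,3.5],[[-0.98,-4.45,0],0,3.5],[[0,0,4],0,3.5],[[0,0,4],0,3.5],[[0,0,0],0,3.5]]';python3 - <<'E'
from h import *
go([546.5,316.5,42.5])
E
```

```text
time_s: 14.0
tool_pos: [541.1, 314.7, 154.8]
tcp_rot: [179.6, 0.6, -7.7]
force: [-0.4, -0.9, -0.2]
width: 34.8
turn first -0.0 then shift cm [ 0.51 -0.25 11.23] |11.2| rows>=2 F [-0.4 -0.9 -0.2] w 34.8
```

```bash
python3 -m crank '[[[0.2,0,4],0,3.5],[[0,0,4],0,3.5],[[0,0,2.5],0,3.5],[[0,0,0],0,3.5],[[0,0,0],0,3.5]]';python3 - <<'E'
from h import *
go([546.5,316.5,42.5])
E
```

```text
time_s: 14.62
tool_pos: [548.5, 316.8, 58.0]
tcp_rot: [-179.9, -0.1, -7.8]
force: [0.2, -0.8, 0.9]
width: 35.1
turn first -0.1 then shift cm [-0.19  0.06  1.55] |1.6| rows>=1 F [ 0.2 -0.8  0.9] w 35.1
```

```bash
python3 -m crank '[[[-0.2,0,1],0,3.5],[[0,0,0.5],0,3.5],[[0,0,0],0,3.5],[[0,0,0],0,0.8],[[0,0,0],0,0.8],[[0,0,0],0,0.8],[[0,0,0],0,0.8]]'; python3 -m crank '[[[0,0,-1],0,0.8],[[0,0,-5],0,0.8],[[0,0,-5],0,0.8],[[0,0,-5],0,0.8],[[0,0,-4],0,0.8],[[0,0,0],0,0.8],[[0,0,0],0,0.8]]';python3 - <<'E'
from h import *
go([*case(12,-38),240])
E
```

```text
time_s: 15.5
tool_pos: [545.5, 316.8, 41.5]
tcp_rot: [-180.0, -0.0, -7.7]
force: [0.2, 0.2, 1.2]
width: 13.0
time_s: 16.38
tool_pos: [544.5, 316.2, 240.1]
tcp_rot: [179.9, 0.1, -7.7]
force: [0.1, -0.4, -2.7]
width: 12.8
turn first -0.0 then shift cm [9.080e+00 4.751e+01 1.000e-02] |48.4| rows>=8 F [ 0.1 -0.4 -2.7] w 12.8
```

```bash
python3 -m crank '[[[0.91,4.75,0],0,0.8],[[0.91,4.75,0],0,0.8],[[0.91,4.75,0],0,0.8],[[0.91,4.75,0],0,0.8],[[0.91,4.75,0],0,0.8],[[0.91,4.75,0],0,0.8],[[0.91,4.75,0],0,0.8],[[0.91,4.75,0],0,0.8],[[0.91,4.75,0],0,0.8],[[0.91,4.75,0],0,0.8],[[0,0,0],0,0.8],[[0,0,0],0,0.8]]';python3 -m crank '[[[0,0,5],0,0.8],[[0,0,4],0,0.8],[[0,0,1],0,0.8],[[0,0,0],0,0.8],[[0,0,0],0,0.8]]';python3 - <<'E'
from h import *
go([*case(12,-38),81])
E
```

```text
time_s: 17.88
tool_pos: [570.2, -165.7, 238.8]
tcp_rot: [-179.9, 0.2, -7.8]
force: [-1.0, -0.1, -2.0]
width: 13.2
time_s: 18.5
tool_pos: [572.9, -166.3, 143.3]
tcp_rot: [180.0, -0.2, -7.7]
force: [0.4, 0.3, -0.3]
width: 13.2
turn first -0.0 then shift cm [-0.2   0.08  6.23] |6.2| rows>=2 F [ 0.4  0.3 -0.3] w 13.2
```

```bash
python3 -m crank '[[[0,0,3],0,0.8],[[0,0,2.5],0,0.8],[[0,0,0.4],0,0.8],[[0,0,0.2],0,0.8],[[0,0,0],0,0.8]]';python3 -m crank '[[[0,0,0.1],0,0.8],[[0,0,0],0,3],[[0,0,0],0,3],[[0,0,0],0,3],[[0,0,-3],0,3],[[0,0,-4],0,3],[[0,0,-5],0,3],[[0,0,-4],0,3],[[0,0,0],0,3]]';python3 - <<'E'
from h import *
p,d,P=cups();cv2.imwrite('pics/t3.png',p[130:310,100:500,::-1].repeat(2,0).repeat(2,1))
go([441.8,389,240]);go([460.4,-418.2,240])
E
```

```text
time_s: 19.12
tool_pos: [572.6, -166.7, 81.8]
tcp_rot: [180.0, -0.2, -7.7]
force: [0.9, 0.2, -1.5]
width: 13.0
time_s: 20.25
tool_pos: [573.9, -167.1, 243.9]
tcp_rot: [179.9, -0.5, -7.7]
force: [0.4, -0.9, -0.4]
width: 29.9
cup? (np.int64(182), np.int64(174)) 393 knob 22 [659.4 329.9  33. ] body mean [651.8 318.1  21.3]
cup? (np.int64(14), np.int64(214)) 251 knob 80 [528.2 713.2  43. ] body mean [532.1 716.8  18.8]
cup? (np.int64(299), np.int64(203)) 307 knob 0  body mean [584.   14.7  18.1]
cup? (np.int64(146), np.int64(253)) 199 knob 29 [442.1 390.   40.8] body mean [441.7 388.9  18. ]
cup? (np.int64(469), np.int64(256)) 196 knob 30 [ 460.3 -419.4   41. ] body mean [ 460.2 -417.6   18.2]
turn first -0.0 then shift cm [-20.39 -53.31   0.1 ] |57.1| rows>=10 F [-0.4 -0.1 -0.5] w 29.7
turn first -0.0 then shift cm [-7.73 26.43  0.1 ] |27.5| rows>=5 F [-0.4 -0.1 -0.5] w 29.7
```

```bash
python3 -m crank '[[[-1.1,3.78,0],0,3.5],[[-1.1,3.78,0],0,3.5],[[-1.1,3.78,0],0,3.5],[[-1.1,3.78,0],0,3.5],[[-1.1,3.78,0],0,3.5],[[-1.1,3.78,0],0,3.5],[[-1.1,3.78,0],0,3.5],[[0,0,0],0,3.5],[[0,0,5],0,3.5],[[0,0,5],0,3.5],[[0,0,4],0,3.5],[[0,0,0],0,3.5]]';python3 -m crank '[[[0,0,2],0,3.5],[[0,0,0],0,3.5],[[0,0,0],0,3.5]]';python3 - <<'E'
from h import *
go([460.4,-418.2,42.5])
E
```

```text
time_s: 21.8
tool_pos: [456.6, -413.9, 93.5]
tcp_rot: [-179.6, 0.5, -7.7]
force: [0.3, -0.8, -0.1]
width: 34.9
time_s: 22.18
tool_pos: [460.2, -418.7, 80.4]
tcp_rot: [179.9, -0.1, -7.7]
force: [0.1, -0.2, 0.9]
width: 34.6
turn first -0.0 then shift cm [ 0.01 -0.05  3.79] |3.8| rows>=1 F [ 0.1 -0.2  0.9] w 34.6
```

```bash
python3 -m crank '[[[0,0,2.5],0,3.5],[[0,0,1.3],0,3.5],[[0,0,0],0,3.5],[[0,0,0],0,0.8],[[0,0,0],0,0.8],[[0,0,0],0,0.8],[[0,0,0],0,0.8]]'; python3 -m crank '[[[0,0,-1],0,0.8],[[0,0,-5],0,0.8],[[0,0,-5],0,0.8],[[0,0,-5],0,0.8],[[0,0,-4],0,0.8],[[0,0,0],0,0.8],[[0,0,0],0,0.8]]';python3 - <<'E'
from h import *
go([*case(-28,-38),240])
E
```

```text
time_s: 23.05
tool_pos: [460.0, -418.7, 42.1]
tcp_rot: [179.9, -0.1, -7.7]
force: [-1.0, -1.2, 3.5]
width: 12.8
time_s: 23.92
tool_pos: [458.8, -417.4, 239.9]
tcp_rot: [-179.9, 0.1, -7.7]
force: [-0.1, 0.8, -2.1]
width: 12.8
turn first -0.0 then shift cm [ 3.750e+00 -2.634e+01 -1.000e-02] |26.6| rows>=5 F [-0.1  0.8 -2.1] w 12.8
```

View pics/t3.png

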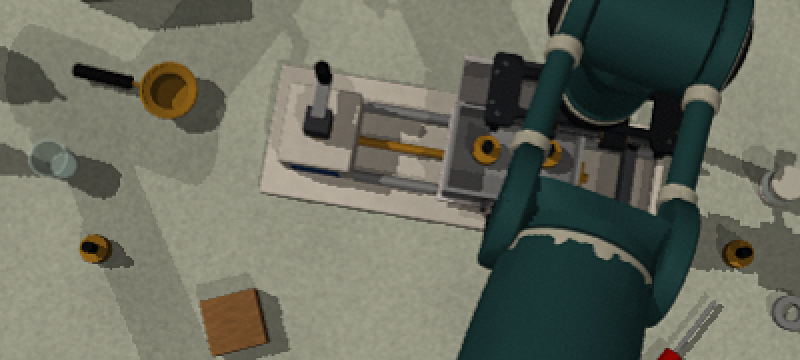

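In this picture two cups stand in the case at crop positions (487,150) and (550,152). Now I place the third.

```bash
python3 -m crank '[[[0.62,-4.39,0],0,0.8],[[0.62,-4.39,0],0,0.8],[[0.62,-4.39,0],0,0.8],[[0.62,-4.39,0],0,0.8],[[0.62,-4.39,0],0,0.8],[[0.62,-4.39,0],0,0.8],[[0,0,0],0,0.8],[[0,0,4.5],0,0.8],[[0,0,4],0,0.8],[[0,0,1],0,0.8],[[0,0,0],0,0.8],[[0,0,0],0,0.8]]';python3 - <<'E'
from h import *
go([*case(-28,-38),81])
E
```

```text
time_s: 25.42
tool_pos: [533.0, -162.9, 147.8]
tcp_rot: [180.0, -0.1, -7.8]
force: [-0.1, -0.8, -1.6]
width: 13.0
turn first -0.1 then shift cm [-0.19 -0.13  6.68] |6.7| rows>=2 F [-0.1 -0.8 -1.6] w 13.0
```

```bash
python3 -m crank '[[[-0.19,-0.1,3],0,0.8],[[0,0,2.5],0,0.8],[[0,0,0.8],0,0.8],[[0,0,0.25],0,0.8],[[0,0,0],0,0.8]]';python3 -m crank '[[[0,0,0.1],0,0.8],[[0,0,0],0,3],[[0,0,0],0,3],[[0,0,0],0,3],[[0,0,-3],0,3],[[0,0,-4],0,3],[[0,0,-5],0,3],[[0,0,-4],0,3],[[0,0,0],0,3]]';python3 - <<'E'
from h import *
p,d,P=cups()
go([442,389.2,240])
E
```

```text
time_s: 26.05
tool_pos: [531.4, -161.3, 82.3]
tcp_rot: [180.0, -0.2, -7.7]
force: [-0.1, -0.5, -0.5]
width: 13.3
time_s: 27.18
tool_pos: [532.6, -161.7, 244.2]
tcp_rot: [179.9, -0.5, -7.7]
force: [-0.4, -0.2, -0.4]
width: 30.2
cup? (np.int64(182), np.int64(174)) 417 knob 23 [660.  332.   33.1] body mean [654.2 319.3  21.6]
cup? (np.int64(14), np.int64(215)) 246 knob 84 [524.4 713.6  41.4] body mean [527.9 716.9  18.8]
cup? (np.int64(300), np.int64(203)) 310 knob 0  body mean [585.9  13.1  18. ]
cup? (np.int64(146), np.int64(253)) 197 knob 30 [442.3 390.2  41. ] body mean [441.9 389.1  17.4]
turn first -0.0 then shift cm [-16.2  -53.35   0.14] |55.8| rows>=9 F [-0.   0.2  0.1] w 30.1
```

```bash
python3 -m crank '[[[-1.47,-4.85,0],0,3.5],[[-1.47,-4.85,0],0,3.5],[[-1.47,-4.85,0],0,3.5],[[-1.47,-4.85,0],0,3.5],[[-1.47,-4.85,0],0,3.5],[[-1.47,-4.85,0],0,3.5],[[-1.47,-4.85,0],0,3.5],[[-1.47,-4.85,0],0,3.5],[[-1.47,-4.85,0],0,3.5],[[-1.47,-4.85,0],0,3.5],[[-1.47,-4.85,0],0,3.5],[[0,0,0],0,3.5]]';python3 -m crank '[[[0,0,5],0,3.5],[[0,0,5],0,3.5],[[0,0,4],0,3.5],[[0,0,2],0,3.5],[[0,0,0],0,3.5],[[0,0,0],0,3.5]]';python3 - <<'E'
from h import *
go([442,389.2,42.5]);print(monitor.observe()['joints'])
E
```

```text
time_s: 28.72
tool_pos: [439.9, 391.6, 236.8]
tcp_rot: [179.9, 0.2, -7.5]
force: [-0.4, -0.4, -0.7]
width: 35.0
time_s: 29.48
tool_pos: [442.9, 390.0, 81.2]
tcp_rot: [-179.9, -0.1, -7.8]
force: [0.8, -0.6, -0.7]
width: 35.4
turn first -0.1 then shift cm [-0.08  0.09  3.87] |3.9| rows>=1 F [ 0.8 -0.6 -0.7] w 35.4
[ 3.89527057e+01  1.56261898e+01  1.11443539e+02 -6.47504569e-03
  5.27913124e+01  1.36718078e+02]
```

```bash
python3 -m crank '[[[-0.1,0.1,2.5],0,3.5],[[0,0,1.3],0,3.5],[[0,0,0],0,3.5],[[0,0,0],0,0.8],[[0,0,0],0,0.8],[[0,0,0],0,0.8],[[0,0,0],0,0.8]]'; python3 -m crank '[[[0,0,-1],0,0.8],[[0,0,-5],0,0.8],[[0,0,-5],0,0.8],[[0,0,-5],0,0.8],[[0,0,-4],0,0.8],[[0,0,0],0,0.8],[[0,0,0],0,0.8]]';python3 - <<'E'
from h import *
go([*case(-28,38),240])
E
```

```text
time_s: 30.35
tool_pos: [441.4, 389.5, 42.8]
tcp_rot: [-179.9, -0.1, -7.7]
force: [-0.6, 1.5, 3.9]
width: 13.0
time_s: 31.22
tool_pos: [439.8, 387.9, 240.2]
tcp_rot: [179.9, 0.1, -7.7]
force: [-0.8, 0.2, -2.4]
width: 13.2
turn first -0.0 then shift cm [1.643e+01 4.561e+01 2.000e-02] |48.5| rows>=8 F [-0.8  0.2 -2.4] w 13.2
```

```bash
python3 -m crank '[[[1.64,4.56,0],0,0.8],[[1.64,4.56,0],0,0.8],[[1.64,4.56,0],0,0.8],[[1.64,4.56,0],0,0.8],[[1.64,4.56,0],0,0.8],[[1.64,4.56,0],0,0.8],[[1.64,4.56,0],0,0.8],[[1.64,4.56,0],0,0.8],[[1.64,4.56,0],0,0.8],[[1.64,4.56,0],0,0.8],[[0,0,0],0,0.8],[[0,0,0],0,0.8]]';python3 -m crank '[[[0,0,5],0,0.8],[[0,0,4],0,0.8],[[0,0,1],0,0.8],[[0,0,0],0,0.8],[[0,0,0],0,0.8]]';python3 - <<'E'
from h import *
go([*case(-28,38),81])
E
```

```text
time_s: 32.72
tool_pos: [540.2, -84.8, 239.3]
tcp_rot: [-179.9, 0.3, -7.8]
force: [0.0, -0.2, -1.2]
width: 12.8
time_s: 33.35
tool_pos: [543.2, -85.1, 143.7]
tcp_rot: [180.0, -0.2, -7.7]
force: [-0.3, 0.1, -1.0]
width: 13.3
turn first -0.0 then shift cm [-0.16  0.12  6.27] |6.3| rows>=2 F [-0.3  0.1 -1. ] w 13.3
```

```bash
python3 -m crank '[[[-0.22,0.1,3],0,0.8],[[0,0,2.5],0,0.8],[[0,0,0.4],0,0.8],[[0,0,0.25],0,0.8],[[0,0,0],0,0.8]]';python3 -m crank '[[[0,0,0.1],0,0.8],[[0,0,0],0,3],[[0,0,0],0,3],[[0,0,0],0,3],[[0,0,-3],0,3],[[0,0,-4],0,3],[[0,0,-5],0,3],[[0,0,-5],0,3],[[-4,-3,-1.5],0,0],[[-4,-3,0],0,0],[[-4,-3,0],0,0],[[0,0,0],0,0]]';python3 - <<'E'
from h import *
p,d,P=cups();cv2.imwrite('pics/t4.png',p[140:260,230:470,::-1].repeat(3,0).repeat(3,1))
p,d=grab('side');cv2.imwrite('pics/s4.png',p[200:300,240:360,::-1].repeat(5,0).repeat(5,1))
E
```

```text
time_s: 33.98
tool_pos: [540.7, -86.2, 82.2]
tcp_rot: [180.0, -0.2, -7.7]
force: [-1.7, 0.4, 4.5]
width: 12.9
time_s: 35.48
tool_pos: [430.5, 21.0, 263.9]
tcp_rot: [-180.0, 0.0, -7.6]
force: [0.3, -0.3, 0.0]
width: 0.3
cup? (np.int64(182), np.int64(174)) 388 knob 22 [658.7 329.4  32.9] body mean [652.6 318.7  21.2]
cup? (np.int64(14), np.int64(214)) 237 knob 74 [527.3 713.4  42.1] body mean [529.4 716.8  18.6]
cup? (np.int64(297), np.int64(202)) 271 knob 0  body mean [591.5  20.6  19.5]
```

View pics/t4.png

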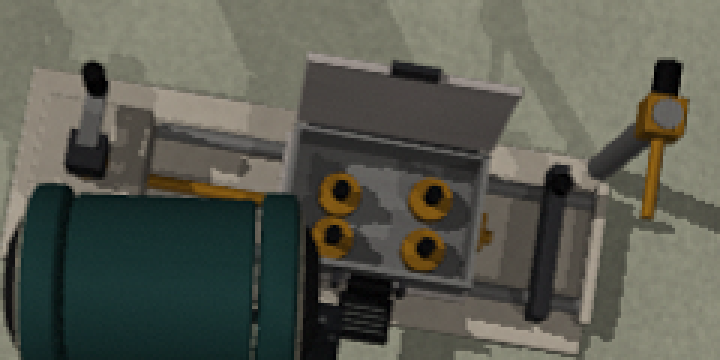

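The picture shows all four cups upright in the case at crop positions (340,193), (431,198), (333,238) and (424,250). Now behind the lid.

```bash
python3 - <<'E'
from h import *
go([*case(115,0),264])
E
```

```text
turn first 0.0 then shift cm [26.49 12.81  0.04] |29.4| rows>=5 F [ 0.3 -0.3  0.3] w 0.2
```

```bash
python3 -m crank '[[[3.78,1.83,0],0,0],[[3.78,1.83,0],0,0],[[3.78,1.83,0],0,0],[[3.78,1.83,0],0,0],[[3.78,1.83,0],0,0],[[3.78,1.83,0],0,0],[[3.78,1.83,0],0,0],[[0,0,0],0,0],[[0,0,3],0,0],[[0,0,3],0,0],[[0,0,0],0,0],[[0,0,0],0,0]]';python3 - <<'E'
from h import *
go([*case(110,0),201]);go([*case(65,0),204])
E
```

```text
time_s: 37.08
tool_pos: [677.8, -143.5, 205.1]
tcp_rot: [180.0, -0.0, -7.8]
force: [-0.5, -0.1, 0.7]
width: 0.7
turn first -0.1 then shift cm [-0.48 -0.06  0.41] |0.6| rows>=1 F [-0.5 -0.1  0.7] w 0.7
turn first -0.1 then shift cm [-4.98 -0.06  0.11] |5.0| rows>=1 F [-0.5 -0.1  0.7] w 0.7
```

```bash
python3 -m crank '[[[-1.7,0,0.05],0,0],[[-1.7,0,0.05],0,0],[[-1.6,0,0],0,0],[[-1.6,0,0.2],0,0],[[-1.6,0,0.4],0,0],[[-1.2,0,0.6],0,0],[[-1.2,0,0.75],0,0],[[-0.9,0,0.95],0,0],[[-0.9,0,1.0],0,0],[[-0.6,0,1.2],0,0],[[-0.6,0,1.2],0,0],[[0,0,0],0,0]]';python3 - <<'E'
from h import *
go([*case(-25,0),114])
p,d=grab('side');cv2.imwrite('pics/s5.png',p[150:310,220:440,::-1].repeat(3,0).repeat(3,1))
E
```

```text
time_s: 38.58
tool_pos: [541.4, -124.5, 138.4]
tcp_rot: [-180.0, 0.2, -7.7]
force: [-0.6, -0.2, 1.3]
width: 0.0
turn first -0.0 then shift cm [-0.21 -0.01  2.44] |2.5| rows>=1 F [-0.6 -0.2  1.3] w 0.0
```

View pics/s5.png

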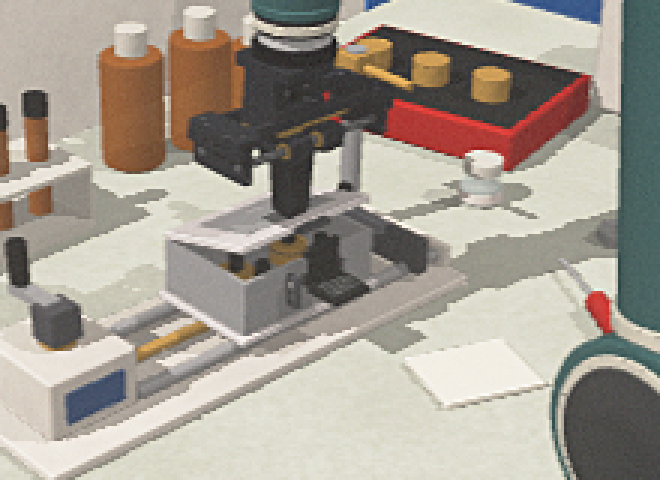

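The lid is held down nearly shut by the fingertip at crop position (290,210). Pressing down to snap it.

```bash
python3 -m crank '[[[-0.2,0,0.8],0,0],[[0,0,0.8],0,0],[[0,0,0.7],0,0],[[0,0,0],0,0]]'; python3 -m crank '[[[0,0,0.15],0,0],[[0,0,0.15],0,0],[[0,0,0],0,0]]'; python3 -m crank '[[[0,0,0.1],0,0],[[0,0,0],0,0]]'
```

```text
time_s: 39.12
tool_pos: [540.3, -124.5, 116.3]
tcp_rot: [-180.0, 0.1, -7.7]
force: [-2.0, -0.7, 2.3]
width: 0.3
time_s: 39.5
tool_pos: [540.7, -124.6, 115.3]
tcp_rot: [-180.0, 0.0, -7.7]
force: [-4.9, 2.2, 8.8]
width: 0.4
time_s: 39.75
tool_pos: [540.7, -124.6, 115.0]
tcp_rot: [-180.0, 0.0, -7.7]
force: [-6.0, 0.4, 11.5]
width: 0.3
```

```bash
python3 -m crank '[[[0,0,0.15],0,0],[[0,0,0.1],0,0],[[0,0,0],0,0]]'; python3 -m crank '[[[0,0,-1.5],0,0],[[0,0,-4],0,0],[[0,0,-4],0,0],[[0,0,-4],0,0],[[-2,-4,0],0,0],[[-2,-5,0],0,0],[[-2,-5,0],0,0],[[0,-5,0],0,0],[[0,-5,0],0,0],[[0,0,0],0,0]]';python3 - <<'E'
from h import *
p,d=grab('top');P=cloud('top',d);np.savez('t6.npz',p=p,P=P)
l=np.stack([(P[...,:2]-cC)@ex,(P[...,:2]-cC)@ey],-1)
for a,b in((-50,-35),(-35,0),(0,30),(30,50)):
    m=(l[...,0]>a)&(l[...,0]<b)&(np.abs(l[...,1])<70)&(P[...,2]>60)&(P[...,2]<220);print(a,m.sum(),np.median(P[m][:,2]).round(1))
cv2.imwrite('pics/t6.png',p[140:260,230:470,::-1].repeat(3,0).repeat(3,1))
p,d=grab('side');cv2.imwrite('pics/s6.png',p[150:310,220:440,::-1].repeat(3,0).repeat(3,1))
E
```

```text
time_s: 40.12
tool_pos: [540.7, -124.6, 114.1]
tcp_rot: [180.0, 0.0, -7.7]
force: [-10.7, 1.8, 22.0]
width: 0.4
time_s: 41.38
tool_pos: [513.9, 124.3, 245.7]
tcp_rot: [-179.9, -0.0, -7.5]
force: [0.2, 0.2, 0.7]
width: 0.9
-50 365 95.9
-35 849 96.1
0 714 95.9
30 479 95.0
```

View pics/t6.png

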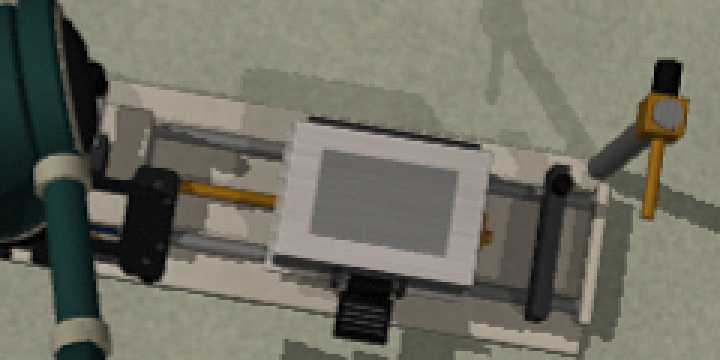

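The lid is level at z≈96 and latched in this image. Next is the crank, for which I refine the knob and hub positions from both views.

```bash
python3 - <<'E'
from h import *
p,P=(lambda z:(z['p'],np.load('P0.npy')))(np.load('top0.npz'))
W=P[150:205,245:280].reshape(-1,3);C=p[150:205,245:280].reshape(-1,3)
uv=np.stack(np.meshgrid(np.arange(245,280),np.arange(150,205)),-1).reshape(-1,2)
for lo,hi in((136,150),(142,150)):
    m=(W[:,2]>lo)&(W[:,2]<hi);print('cap',m.sum(),W[m].mean(0).round(1),np.percentile(W[m],[5,95],axis=0).round(1).tolist(),uv[m].mean(0))
m=(W[:,2]>95)&(W[:,2]<110)&(W[:,0]<622)
print('hub/arm',m.sum(),np.percentile(W[m],[3,50,97],axis=0).round(1).tolist())
for x in range(580,650,5):
    k=(W[:,2]>95)&(W[:,2]<112)&(abs(W[:,0]-x)<2.5)
    if k.sum():print(x,k.sum(),W[k][:,1].min().round(0),W[k][:,1].max().round(0),W[k][:,2].mean().round(1),C[k].mean().round())
s=np.load('side0.npz');Q=cloud('side',s['d'])
m=(np.hypot(Q[...,0]-648,Q[...,1]-104)<22)&(Q[...,2]>108)&(Q[...,2]<155)
print('side knob',m.sum(),np.percentile(Q[m],[3,50,97],axis=0).round(1).tolist());print(np.argwhere(m).mean(0))
m=(np.hypot(Q[...,0]-600,Q[...,1]-110)<25)&(Q[...,2]>78)&(Q[...,2]<112)
print('side hub',np.percentile(Q[m],[3,50,97],axis=0).round(1).tolist())
print(proj('side',[[649,104,145],[649,104,105],[600,110,103]]),proj('top',[[649,104,145],[649,104,105],[600,110,103]]))
im=cv2.resize(s['p'][215:295,200:280],None,fx=7,fy=7,interpolation=cv2.INTER_CUBIC)
cv2.imwrite('pics/s7.png',im[:,:,::-1])
go([649,104,126])
E
```

```text
cap 45 [648.  104.8 141.5] [[641.9, 97.8, 137.6], [655.0, 112.0, 144.7]] [260. 164.]
cap 22 [647.6 104.7 143.3] [[642.6, 98.1, 142.1], [652.6, 109.3, 145.3]] [259.95454545 163.95454545]
hub/arm 201 [[581.9, 97.7, 95.5], [598.7, 111.2, 102.3], [619.5, 125.7, 106.5]]
580 11 99.0 123.0 98.7 12.0
585 28 99.0 128.0 101.9 28.0
590 27 99.0 128.0 103.3 32.0
595 26 98.0 126.0 102.1 28.0
600 28 97.0 126.0 102.6 40.0
605 29 96.0 126.0 103.1 54.0
610 24 95.0 124.0 102.3 58.0
615 19 102.0 122.0 102.3 81.0
620 11 101.0 117.0 101.3 84.0
625 15 100.0 115.0 102.4 85.0
630 16 99.0 115.0 101.1 85.0
635 15 99.0 116.0 101.7 84.0
640 15 99.0 113.0 104.0 59.0
645 3 96.0 98.0 103.9 16.0
side knob 105 [[639.5, 100.6, 108.8], [644.2, 111.3, 128.8], [655.7, 116.1, 143.9]]
[236.15238095 225.05714286]
side hub [[580.1, 101.2, 79.0], [592.0, 118.9, 99.1], [619.4, 130.5, 106.1]]
[[225.54625458 228.84185012]
 [226.48895655 242.75184385]
 [238.27445421 250.77081425]] [[260.1957757  163.16922715]
 [261.90179847 167.83755402]
 [258.59118858 188.191955  ]]
turn first 0.1 then shift cm [13.65 -0.07 11.95] |18.1| rows>=3 F [0.4 0.1 0.6] w 0.4
```

View pics/s7.png

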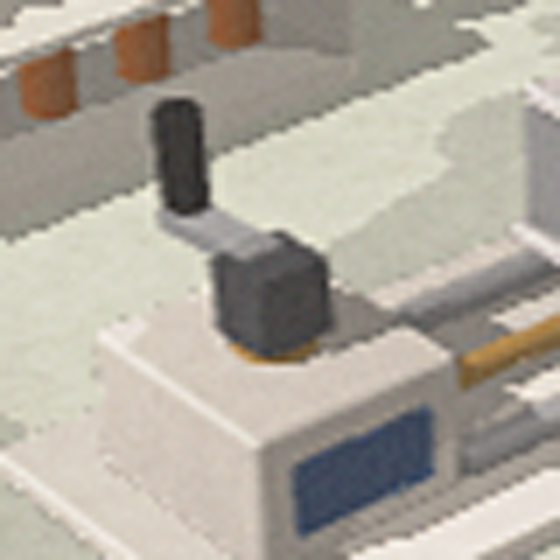

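The side view shows the crank seated, the arm pointing away along case +x and the knob upright. Hub is at about (598.5,111.7) and the knob at (648,105), 50 mm apart as specified.

```bash
python3 -m crank '[[[4.5,-0.05,0],0,5],[[4.5,-0.05,0],0,5],[[4.55,-0.05,0],0,5],[[0,0,0],0,5],[[0,0,0],0,5],[[0,0,4],0,5],[[0,0,3],0,5],[[0,0,0],0,5],[[0,0,0],0,5]]';python3 - <<'E'
from h import *
go([648,104.8,127])
E
```

```text
time_s: 42.6
tool_pos: [648.2, 104.5, 177.3]
tcp_rot: [-180.0, -0.1, -7.7]
force: [0.2, -1.0, 0.5]
width: 50.0
turn first -0.0 then shift cm [-0.02 -0.02  5.03] |5.0| rows>=1 F [ 0.2 -1.   0.5] w 50.0
```

```bash
python3 -m crank '[[[0,0,2.5],0,5],[[0,0,1.5],0,5],[[0,0,1],0,5],[[0,0,0],0,5],[[0,0,0],0,1],[[0,0,0],0,1],[[0,0,0],0,1],[[0,0,0],0,1],[[0,0,0],0,1]]' 15
```

```text
time_s: 43.72
tool_pos: [648.5, 104.7, 126.1]
tcp_rot: [-180.0, -0.0, -7.7]
force: [0.6, 0.5, 1.5]
width: 17.5
```

Gripped (17.5 mm against an 18 mm knob). First half turn.

```bash
python3 -m crank '[[[-0.17,1.294,0],0,1],[[-0.5,1.206,0],0,1],[[-0.795,1.035,0],0,1],[[-1.035,0.795,0],0,1]]'; python3 -m crank '[[[-1.206,0.5,0],0,1],[[-1.294,0.17,0],0,1],[[-1.294,-0.17,0],0,1],[[-1.206,-0.5,0],0,1],[[-1.035,-0.795,0],0,1],[[-0.795,-1.035,0],0,1],[[-0.5,-1.206,0],0,1],[[-0.17,-1.294,0],0,1]]'; python3 - <<'E'
from h import *
c=np.array([598.5,111.7]);s=monitor.observe();d=s['tool_pos'][:2]-c;print('r',np.hypot(*d),'phi',(-7.7-np.degrees(np.arctan2(d[1],d[0])))%360)
E
```

```text
time_s: 44.22
tool_pos: [617.2, 64.9, 126.2]
tcp_rot: [-179.9, -0.1, -7.8]
force: [0.1, 7.7, 3.4]
width: 17.6
time_s: 45.22
tool_pos: [545.3, 116.2, 125.6]
tcp_rot: [179.7, 0.4, -7.7]
force: [-7.2, -2.3, 12.2]
width: 17.6
r 53.390874380043925 phi 177.17530815976494
```

```bash
python3 -m crank '[[[0,0,0],0,1]]'; python3 -m crank '[[[0.17,-1.294,0],0,1],[[0.5,-1.206,0],0,1],[[0.795,-1.035,0],0,1],[[1.035,-0.795,0],0,1],[[1.206,-0.5,0],0,1],[[1.294,-0.17,0],0,1],[[1.294,0.17,0],0,1],[[1.206,0.5,0],0,1],[[1.035,0.795,0],0,1],[[0.795,1.035,0],0,1],[[0.5,1.206,0],0,1],[[0.17,1.294,0],0,1]]'; python3 -m crank '[[[0,0,0],0,1]]';python3 - <<'E'
from h import *
p,d=grab('side');cv2.imwrite('pics/s8.png',cv2.resize(p[170:310,190:390],None,fx=4,fy=4)[:,:,::-1])
p,d=grab('top');P=cloud('top',d);l=np.stack([(P[...,:2]-cC)@ex,(P[...,:2]-cC)@ey],-1)
m=(np.abs(P[...,2]-95.6)<5)&(np.abs(l[...,0])<40)&(l[...,1]<95)&(l[...,1]>-190)&(p.mean(2)>60);print('lid y range',np.percentile(l[m][:,1],[1,50,99]))
E
```

```text
time_s: 45.35
tool_pos: [545.3, 117.5, 125.4]
tcp_rot: [179.8, 0.4, -7.7]
force: [-8.7, 0.6, 9.9]
width: 17.3
time_s: 46.85
tool_pos: [648.2, 104.0, 126.4]
tcp_rot: [180.0, -0.0, -7.7]
force: [-0.5, 2.1, 4.8]
width: 17.3
time_s: 46.98
tool_pos: [648.1, 102.7, 126.2]
tcp_rot: [179.9, -0.0, -7.8]
force: [1.8, -0.4, 4.2]
width: 17.3
lid y range [-90.10118427 -12.02438205  66.18490638]
```

View pics/s8.png

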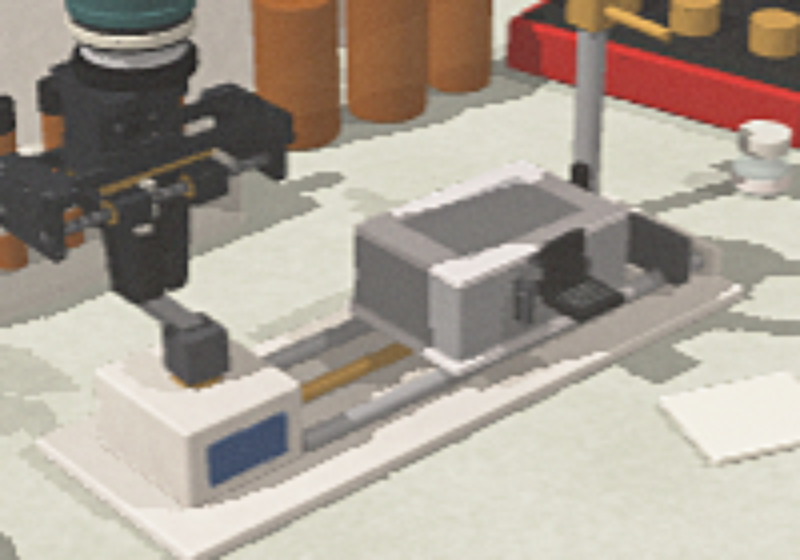

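The crank is still seated, with the hub at crop position (195,348). The carriage moved 12 mm in one turn. Two more turns.

```bash
python3 -m crank '[[[-0.17,1.294,0],0,1],[[-0.5,1.206,0],0,1],[[-0.795,1.035,0],0,1],[[-1.035,0.795,0],0,1],[[-1.206,0.5,0],0,1],[[-1.294,0.17,0],0,1],[[-1.294,-0.17,0],0,1],[[-1.206,-0.5,0],0,1],[[-1.035,-0.795,0],0,1],[[-0.795,-1.035,0],0,1],[[-0.5,-1.206,0],0,1],[[-0.17,-1.294,0],0,1]]'
python3 -m crank '[[[0.17,-1.294,0],0,1],[[0.5,-1.206,0],0,1],[[0.795,-1.035,0],0,1],[[1.035,-0.795,0],0,1],[[1.206,-0.5,0],0,1],[[1.294,-0.17,0],0,1],[[1.294,0.17,0],0,1],[[1.206,0.5,0],0,1],[[1.035,0.795,0],0,1],[[0.795,1.035,0],0,1],[[0.5,1.206,0],0,1],[[0.17,1.294,0],0,1]]'
cat >> h.py <<'E'
def prog():
    p,d=grab('top');P=cloud('top',d);l=np.stack([(P[...,:2]-cC)@ex,(P[...,:2]-cC)@ey],-1)
    m=(np.abs(P[...,2]-95.6)<5)&(np.abs(l[...,0])<40)&(l[...,1]<95)&(l[...,1]>-190)&(p.mean(2)>60);print('lid y range',np.percentile(l[m][:,1],[1,50,99]).round(1),'z',np.median(P[m][:,2]).round(1))
    s=monitor.observe();c=np.array([597.5,111.5]);q=s['tool_pos'][:2]-c
    print('r %.1f phi %.0f z %.1f'%(np.hypot(*q),(-7.7-np.degrees(np.arctan2(q[1],q[0])))%360,s['tool_pos'][2]),s['force'].round(1),s['width'].round(1))
    # tool-frame offset from nominal phi=0 knob position
    go([c[0]+50*.991,c[1]-50*.134,126])
    return p,P
E
python3 -c "
from h import *
prog()"
```

```text
time_s: 48.58
tool_pos: [546.7, 117.1, 125.4]
tcp_rot: [179.8, 0.2, -7.7]
force: [-1.8, -3.7, 7.6]
width: 17.3
time_s: 50.08
tool_pos: [648.3, 104.6, 125.9]
tcp_rot: [-180.0, -0.0, -7.7]
force: [1.6, 2.4, 4.9]
width: 17.1
lid y range [-101.7  -23.4   54.4] z 95.8Traceback (most recent call last):
  File "<string>", line 3, in <module>
    prog()
    ~~~~^^
  File "h.py", line 46, in prog
    print('r %.1f phi %.0f z %.1f'%(np.hypot(*q),(-7.7-np.degrees(np.arctan2(q[1],q[0])))%360,s['tool_pos'][2]),s['force'].round(1),s['width'].round(1))
                                                                                                                                    ^^^^^^^^^^^^^^^^
AttributeError: 'float' object has no attribute 'round'
```

```bash
sed -i "s/s\['width'\].round(1))/s['width'])/" h.py; python3 -m crank '[[[-0.17,1.294,0],0,1],[[-0.5,1.206,0],0,1],[[-0.795,1.035,0],0,1],[[-1.035,0.795,0],0,1],[[-1.206,0.5,0],0,1],[[-1.294,0.17,0],0,1],[[-1.294,-0.17,0],0,1],[[-1.206,-0.5,0],0,1],[[-1.035,-0.795,0],0,1],[[-0.795,-1.035,0],0,1],[[-0.5,-1.206,0],0,1],[[-0.17,-1.294,0],0,1]]'
python3 -m crank '[[[0.17,-1.294,0],0,1],[[0.5,-1.206,0],0,1],[[0.795,-1.035,0],0,1],[[1.035,-0.795,0],0,1],[[1.206,-0.5,0],0,1],[[1.294,-0.17,0],0,1],[[1.294,0.17,0],0,1],[[1.206,0.5,0],0,1],[[1.035,0.795,0],0,1],[[0.795,1.035,0],0,1],[[0.5,1.206,0],0,1],[[0.17,1.294,0],0,1]]'
python3 -c "
from h import *
p,P=prog()
l=np.stack([(P[...,:2]-cC)@ex,(P[...,:2]-cC)@ey],-1)
m=(p.max(2)<75)&(P[...,2]>45)&(P[...,2]<100)&(abs(l[...,0])<40)&(l[...,1]<-118)&(l[...,1]>-190);print('stop',np.percentile(np.c_[l[m],P[m][:,2]],[5,50,95],axis=0).round(1).tolist())
h=cv2.cvtColor(p,cv2.COLOR_RGB2HSV);m=(h[...,0]>8)&(h[...,0]<30)&(h[...,1]>110)&(P[...,2]>30)&(abs(l[...,0])<40)&(l[...,1]<-80)&(l[...,1]>-170);print('bumper',m.sum(),np.percentile(np.c_[l[m],P[m][:,2]],[5,50,95],axis=0).round(1).tolist())
"
```

```text
time_s: 51.62
tool_pos: [547.0, 117.7, 125.2]
tcp_rot: [179.8, 0.2, -7.7]
force: [0.2, -4.6, 6.2]
width: 17.1
time_s: 53.12
tool_pos: [648.2, 105.2, 125.6]
tcp_rot: [-180.0, 0.0, -7.7]
force: [2.1, 2.4, 3.8]
width: 17.3
lid y range [-113.9  -35.8   42.6] z 95.9
r 51.0 phi 2 z 125.5 [ 3.6 -0.6  5.1] 17.347912584947803
turn first -0.0 then shift cm [-0.1  -0.16 -0.05] |0.2| rows>=1 F [ 3.6 -0.6  5.1] w 17.3
stop [[-36.6, -149.4, 49.3], [1.2, -142.6, 55.0], [37.4, -137.0, 64.6]]
bumper 5 [[-10.0, -125.5, 45.2], [-2.8, -124.8, 46.2], [11.2, -124.5, 50.1]]
```

```bash
python3 -m crank '[[[-0.17,1.294,0],0,1],[[-0.5,1.206,0],0,1],[[-0.795,1.035,0],0,1],[[-1.035,0.795,0],0,1],[[-1.206,0.5,0],0,1],[[-1.294,0.17,0],0,1],[[-1.294,-0.17,0],0,1],[[-1.206,-0.5,0],0,1],[[-1.035,-0.795,0],0,1],[[-0.795,-1.035,0],0,1],[[-0.5,-1.206,0],0,1],[[-0.17,-1.294,0],0,1]]'
python3 -m crank '[[[0.17,-1.294,0],0,1],[[0.5,-1.206,0],0,1],[[0.795,-1.035,0],0,1]]'
python3 -m crank '[[[1.035,-0.795,0],0,1],[[1.206,-0.5,0],0,1],[[1.294,-0.17,0],0,1]]'
python3 -m crank '[[[0,0,0],0,1]]'
python3 -c "
from h import *
p,P=prog()"
```

```text
time_s: 54.68
tool_pos: [547.3, 117.9, 125.3]
tcp_rot: [179.9, 0.2, -7.7]
force: [0.0, -4.0, 4.9]
width: 17.4
time_s: 55.05
tool_pos: [565.5, 152.1, 125.1]
tcp_rot: [179.9, 0.4, -7.7]
force: [-4.0, -0.3, 7.4]
width: 17.5
time_s: 55.42
tool_pos: [603.7, 163.3, 125.6]
tcp_rot: [-179.9, 0.3, -7.7]
force: [-2.7, 3.8, 6.6]
width: 17.5
time_s: 55.55
tool_pos: [605.3, 162.9, 125.8]
tcp_rot: [-179.9, 0.1, -7.7]
force: [0.9, 5.3, 5.4]
width: 17.4
lid y range [-122.3  -44.2   33.5] z 95.8
r 52.0 phi 271 z 125.8 [1. 5. 5.] 17.269606849864616
turn first -0.0 then shift cm [ 4.93  5.2  -0.02] |7.2| rows>=2 F [1. 5. 5.] w 17.3
```

```bash
python3 -m crank '[[[1.294,0.17,0],0,1],[[1.206,0.5,0],0,1],[[0,0,0],0,1]]'
python3 -m crank '[[[1.035,0.795,0],0,1],[[0.795,1.035,0],0,1],[[0,0,0],0,1]]'
python3 -m crank '[[[0.5,1.206,0],0,1],[[0.17,1.294,0],0,1],[[0,0,0],0,1]]'
python3 -c "
from h import *
p,P=prog()"
```

```text
time_s: 55.98
tool_pos: [629.8, 152.1, 125.9]
tcp_rot: [-179.9, -0.0, -7.8]
force: [2.9, 3.9, 4.4]
width: 17.5
time_s: 56.35
tool_pos: [645.4, 130.1, 125.9]
tcp_rot: [-180.0, -0.1, -7.8]
force: [5.3, 0.9, 4.1]
width: 17.2
time_s: 56.72
tool_pos: [647.9, 105.3, 125.9]
tcp_rot: [-179.9, 0.0, -7.8]
force: [3.2, 6.4, 4.4]
width: 17.1
lid y range [-124.6  -46.9   30.8] z 95.8
r 50.8 phi 359 z 125.9 [2.5 4.7 4.7] 17.244110611790997
turn first -0.1 then shift cm [-0.08  0.08 -0.01] |0.1| rows>=1 F [2.5 4.7 4.7] w 17.2
```

```bash
python3 -m crank '[[[-0.17,1.294,0],0,1],[[-0.5,1.206,0],0,1],[[0,0,0],0,1]]'
python3 -m crank '[[[-0.795,1.035,0],0,1],[[0,0,0],0,1]]'
python3 -c "
from h import *
p,P=prog()"
```

```text
time_s: 57.15
tool_pos: [639.4, 84.7, 126.5]
tcp_rot: [-179.5, -0.2, -7.8]
force: [6.6, 15.2, 1.0]
width: 17.7
time_s: 57.4
tool_pos: [629.6, 77.9, 126.2]
tcp_rot: [-179.4, -0.1, -7.8]
force: [6.5, 22.1, 1.3]
width: 17.4
lid y range [-125.4  -47.7   30.1] z 95.7
r 46.5 phi 38 z 126.2 [ 7.3 23.   0.3] 17.640820981595827
turn first -0.1 then shift cm [ 1.36 -2.88  0.02] |3.2| rows>=1 F [ 7.3 23.   0.3] w 17.6
```

The force jumped to 23 N against 5 N before, which points to the end stop. I push a little further, then check the bumper gap.

```bash
python3 -m crank '[[[-0.25,0.3,0],0,1],[[0,0,0],0,1]]'
python3 -c "
from h import *
p,P=prog()
cv2.imwrite('pics/t9.png',cv2.resize(p[180:260,330:450],None,fx=6,fy=6,interpolation=cv2.INTER_CUBIC)[:,:,::-1])
p,d=grab('side');cv2.imwrite('pics/s9.png',cv2.resize(p[190:290,230:400],None,fx=4,fy=4,interpolation=cv2.INTER_CUBIC)[:,:,::-1])
"
```

```text
time_s: 57.7
tool_pos: [626.0, 77.2, 125.8]
tcp_rot: [-179.2, 0.0, -7.8]
force: [4.8, 28.1, 2.0]
width: 18.1
lid y range [-125.6  -47.7   30. ] z 95.7
r 44.6 phi 42 z 125.8 [ 4.2 27.5  2.2] 17.883045768316688
turn first -0.1 then shift cm [ 1.71 -3.01 -0.02] |3.5| rows>=1 F [ 4.2 27.5  2.2] w 17.9
```

View pics/t9.png

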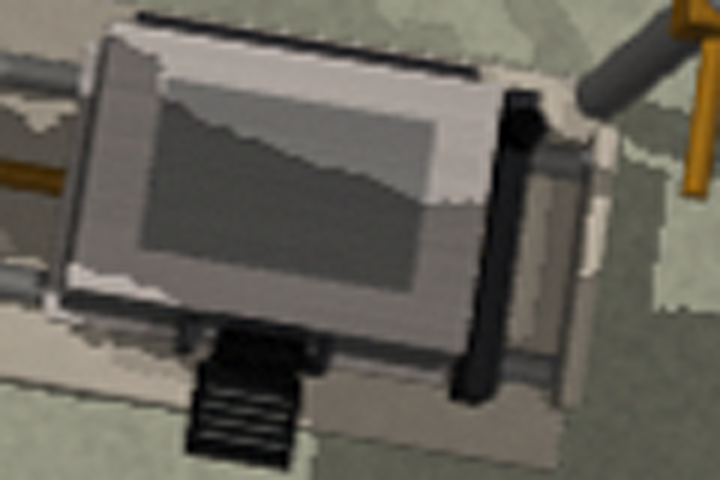

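The lid edge now sits right at the stop bar, and the carriage no longer advances under 28 N, so the end stop is reached. I relax the push, release and lift.

```bash
python3 -m crank '[[[0.2,-0.4,0],0,1],[[0.1,-0.3,0],0,1],[[0,0,0],0,1],[[0,0,0],0,1]]'; python3 -c "
from h import *
prog()"
```

```text
time_s: 58.3
tool_pos: [630.0, 82.1, 126.0]
tcp_rot: [-179.4, -0.0, -7.8]
force: [4.0, 21.3, 2.1]
width: 17.4
lid y range [-125.5  -48.    30.3] z 95.8
r 43.8 phi 34 z 126.0 [ 4.2 21.4  3.3] 17.74162237280342
turn first -0.1 then shift cm [ 1.39 -2.48  0.  ] |2.8| rows>=1 F [ 4.2 21.4  3.3] w 17.7
```

```bash
python3 -m crank '[[[0.1,-0.4,0],0,1],[[0.1,-0.4,0],0,1],[[0,0,0],0,1],[[0,0,0],0,1]]'; python3 -c "
from h import *
prog()"
```

```text
time_s: 58.85
tool_pos: [633.6, 88.0, 126.3]
tcp_rot: [-179.6, -0.1, -7.8]
force: [5.0, 16.9, 3.3]
width: 17.6
lid y range [-125.   -47.1   30.4] z 95.8
r 43.0 phi 25 z 126.3 [ 3.7 15.9  3.6] 17.43537755387564
turn first -0.1 then shift cm [ 1.11 -1.85  0.03] |2.2| rows>=1 F [ 3.7 15.9  3.6] w 17.4
```

```bash
python3 -m crank '[[[0.3,-0.3,0],0,1],[[0,-0.2,0],0,1],[[0,0,0],0,1]]'; python3 -m crank '[[[0,0,0],0,4],[[0,0,0],0,4],[[0,0,0],0,4],[[0,0,0],0,4]]'; python3 -m crank '[[[0,0,-1.5],0,4],[[0,0,-3],0,4],[[0,0,-5],0,4],[[0,0,-5],0,4],[[-5,0,0],0,4],[[-5,0,0],0,4],[[-5,-3,0],0,4],[[0,-5,0],0,4],[[0,-5,0],0,4],[[0,0,0],0,4],[[0,0,0],0,4]]'; python3 -c "
from h import *
p,P=prog()
W=P[140:215,235:290].reshape(-1,3)
m=(W[:,2]>136)&(W[:,2]<150);print('cap',m.sum(),W[m].mean(0).round(1))
l=np.stack([(P[...,:2]-cC)@ex,(P[...,:2]-cC)@ey],-1)
m=(p.max(2)<75)&(P[...,2]>45)&(P[...,2]<100)&(abs(l[...,0])<40)&(l[...,1]<-128)&(l[...,1]>-190);print('stop',np.percentile(np.c_[l[m],P[m][:,2]],[5,50,95],axis=0).round(1).tolist())
cv2.imwrite('pics/t10.png',cv2.resize(p[140:260,230:460],None,fx=3.4,fy=3.4,interpolation=cv2.INTER_CUBIC)[:,:,::-1])
p,d=grab('side');cv2.imwrite('pics/s10.png',cv2.resize(p[190:310,190:390],None,fx=4,fy=4,interpolation=cv2.INTER_CUBIC)[:,:,::-1])
"
```

```text
time_s: 59.28
tool_pos: [635.9, 91.9, 126.0]
tcp_rot: [-179.7, 0.1, -7.8]
force: [1.4, 14.1, 5.7]
width: 17.6
time_s: 59.78
tool_pos: [635.2, 89.8, 125.5]
tcp_rot: [-179.8, 0.2, -7.7]
force: [0.7, 7.7, 5.4]
width: 40.0
time_s: 61.15
tool_pos: [503.9, 235.6, 268.9]
tcp_rot: [179.8, 0.2, -7.7]
force: [0.4, 0.1, -0.1]
width: 40.0
lid y range [-124.8  -46.7   31. ] z 95.8
r 155.0 phi 225 z 269.3 [ 0.1  0.1 -0.4] 39.995688130150185
turn first -0.1 then shift cm [15.9  11.02 14.33] |24.1| rows>=4 F [ 0.1  0.1 -0.4] w 40.0
cap 47 [646.8 125.3 141.8]
stop [[-35.9, -149.7, 48.9], [2.2, -142.9, 55.1], [38.0, -137.0, 61.3]]
```

View pics/s10.png

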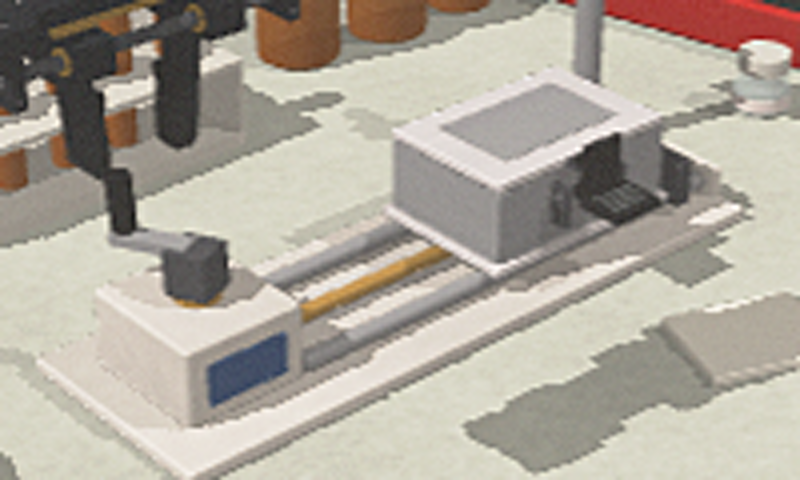

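View pics/t10.png

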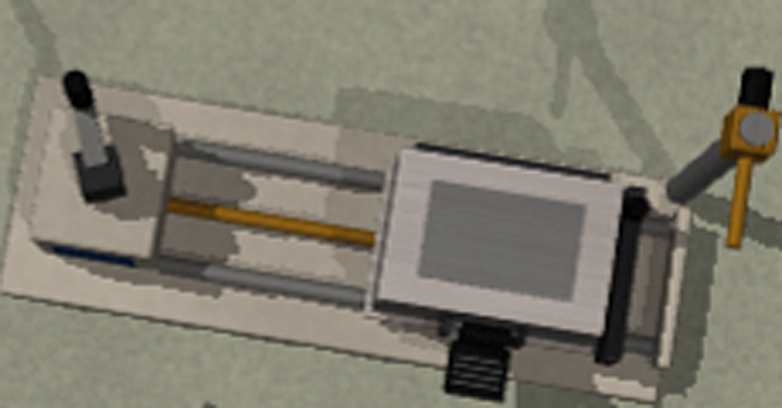

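The crank is seated and the lid latched. The knob swung back to (647,125) on release and the carriage retreated about 1 mm, so I'll push the knob forward again with closed fingers and withdraw backwards.

```bash
python3 -c "
from h import *
go([652.6,162,200]);go([652.6,162,126])"
```

```text
turn first -0.1 then shift cm [15.64  5.27  6.97] |17.9| rows>=3 F [ 0.3 -0.2  0.4] w 40.0
turn first -0.1 then shift cm [15.64  5.27 14.37] |21.9| rows>=4 F [ 0.3 -0.2  0.4] w 40.0
```

```bash
python3 -m crank '[[[3.91,1.32,0],0,0],[[3.91,1.32,0],0,0],[[3.91,1.32,0],0,0],[[3.91,1.32,0],0,0],[[0,0,0],0,0],[[0,0,4],0,0],[[0,0,4],0,0],[[0,0,4],0,0],[[0,0,2.4],0,0],[[0,0,0],0,0],[[0,0,0],0,0]]'; python3 -m crank '[[[0,0.6,0],0,0],[[0,0.6,0],0,0],[[0,0.6,0],0,0],[[0,0.5,0],0,0],[[0,0,0],0,0]]'; python3 -m crank '[[[0,0.5,0],0,0],[[0,0.5,0],0,0],[[0,0,0],0,0]]'; python3 -c "
from h import *
prog()"
```

```text
time_s: 62.62
tool_pos: [653.6, 163.1, 128.0]
tcp_rot: [-180.0, -0.1, -7.8]
force: [0.6, 0.1, 1.3]
width: 0.6
time_s: 63.25
tool_pos: [650.9, 140.5, 127.6]
tcp_rot: [-179.9, -0.1, -7.8]
force: [0.9, 2.7, 2.7]
width: 0.3
time_s: 63.62
tool_pos: [649.8, 131.6, 127.7]
tcp_rot: [-179.9, -0.1, -7.7]
force: [1.5, 6.2, 4.1]
width: 0.6
lid y range [-124.6  -46.8   31. ] z 95.8
r 56.0 phi 331 z 127.7 [1.1 5.5 4.7] 0.1618774875429297
turn first -0.0 then shift cm [0.09 2.69 0.17] |2.7| rows>=1 F [1.1 5.5 4.7] w 0.2
```

```bash
python3 -m crank '[[[0,0.5,0],0,0],[[0,0.4,0],0,0],[[0,0,0],0,0]]'; python3 -m crank '[[[0,0.4,0],0,0],[[0,0.3,0],0,0],[[0,0,0],0,0]]';  python3 -c "
from h import *
prog()"
```

```text
time_s: 64.05
tool_pos: [648.7, 123.8, 127.9]
tcp_rot: [-179.8, -0.1, -7.8]
force: [1.2, 9.5, 4.6]
width: 0.5
time_s: 64.42
tool_pos: [647.8, 118.0, 127.8]
tcp_rot: [-179.7, -0.1, -7.8]
force: [1.2, 12.0, 3.6]
width: 0.5
lid y range [-125.1  -47.1   30.5] z 95.9
r 50.7 phi 345 z 127.8 [ 1.5 12.3  3.4] 0.3215901487981855
turn first -0.0 then shift cm [0.1  1.32 0.18] |1.3| rows>=1 F [ 1.5 12.3  3.4] w 0.3
```

```bash
python3 -m crank '[[[0,0.4,0],0,0],[[0,0.4,0],0,0],[[0,0,0],0,0],[[0,0,0],0,0]]';  python3 -c "
from h import *
prog()"; python3 -m crank '[[[0,-0.4,0],0,0],[[0,-0.4,0],0,0],[[0,-0.4,0],0,0],[[0,-0.4,0],0,0],[[0,-0.4,0],0,0],[[0,-0.4,0],0,0],[[0,-0.4,0],0,0],[[0,-0.4,0],0,0],[[0,-0.6,0],0,0],[[0,-1,0],0,0],[[0,-1,0],0,0],[[0,0,0],0,0]]';python3 -c "
from h import *
p,P=prog()
W=P[140:215,235:290].reshape(-1,3)
m=(W[:,2]>136)&(W[:,2]<150);print('cap',m.sum(),W[m].mean(0).round(1))"
```

```text
time_s: 64.97
tool_pos: [646.7, 111.3, 127.7]
tcp_rot: [-179.6, -0.1, -7.8]
force: [2.6, 15.2, 2.8]
width: 0.3
lid y range [-125.2  -47.2   30.5] z 95.8
r 49.2 phi 353 z 127.7 [ 1.9 16.   2.7] 0.268588796451297
turn first -0.1 then shift cm [0.12 0.64 0.17] |0.7| rows>=1 F [ 1.9 16.   2.7] w 0.3
time_s: 66.53
tool_pos: [653.5, 165.0, 126.5]
tcp_rot: [180.0, 0.0, -7.7]
force: [1.0, -0.2, -0.5]
width: 0.8
lid y range [-124.7  -46.6   31.2] z 95.9
r 77.1 phi 309 z 126.5 [ 0.6  0.3 -0.7] 0.6171327129897783
turn first 0.0 then shift cm [0.17 6.01 0.05] |6.0| rows>=1 F [ 0.6  0.3 -0.7] w 0.6
cap 16 [651.8 121.2 141.9]
```

After withdrawing, the carriage settles at the same place. It springs back only until friction holds it, so it is still resting against the stop. Retreat, do a last check and hand in.

```bash
python3 -m crank '[[[0,-1,0],0,0],[[0,0,-4],0,0],[[0,0,-5],0,0],[[0,0,-5],0,0],[[-5,-2,0],0,0],[[-5,-2,0],0,0],[[-5,-3,0],0,0],[[0,-4,0],0,0],[[0,0,0],0,0],[[0,0,0],0,0],[[0,0,0],0,0]]';python3 -c "
from h import *
p,P=prog()
W=P[140:215,235:290].reshape(-1,3)
m=(W[:,2]>136)&(W[:,2]<150);print('cap',m.sum(),W[m].mean(0).round(1))
m=(W[:,2]>98)&(W[:,2]<108)&(W[:,0]<608);print('hub z',np.median(W[m],0).round(1))
p0=np.load('top0.npz')['p'];a=cv2.absdiff(p,p0).max(2)
cv2.imwrite('pics/t11.png',p[:,:,::-1])"
```

```text
time_s: 67.95
tool_pos: [521.3, 302.5, 266.7]
tcp_rot: [180.0, 0.0, -7.8]
force: [-0.6, -0.7, -0.0]
width: 0.3
lid y range [-124.6  -47.2   31. ] z 95.8
r 205.5 phi 241 z 266.7 [ 0.5 -0.1 -1.1] 0.6190062512560187
turn first -0.1 then shift cm [15.1  17.9  14.07] |27.3| rows>=5 F [ 0.5 -0.1 -1.1] w 0.6
cap 45 [647.5 122.  141.7]
hub z [594.9 111.8 102.7]
```

View pics/t11.png

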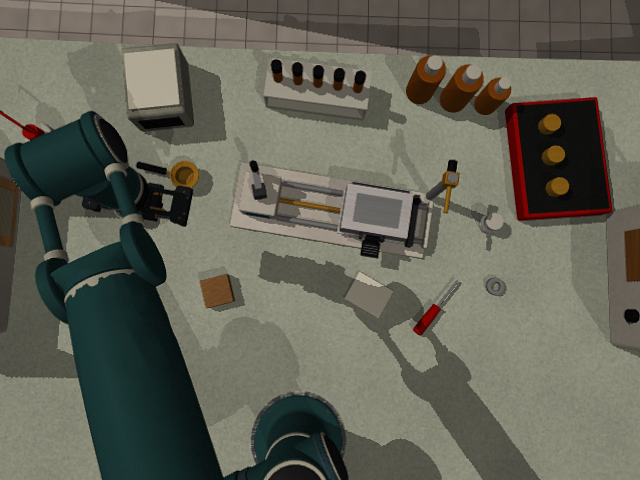

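The final view shows the lid shut at (378,210) against the stop bar at (415,220). The crank is on its shaft at (258,185), and the visible bystanders (test cup, box, plate, screwdriver, collar, jar) are where they started. The arm hides the beaker, but the arm never went near it.

```bash
python3 -c "
from bench import job
print(job.finish_job())"
```

```text
the job is handed in; nothing more can be done
None
```

The job is done and handed in at about 68 s on the robot's clock; no verdict was reported.

**What I did:**
- I pressed the latch and the lid popped open.
- All four cups were present, and I stood them in the case. The last look before shutting showed all four upright.
- I pushed the lid over from behind and snapped it shut with about 22 N.
- I wound the crank clockwise for nearly four turns of net shaft rotation, until the stop stood against a 23–28 N push (about 5 N before).

**Last checks:**
- **Lid:** it is level at z ≈ 96 mm, the same as when latched at the start.
- **Crank:** the hub top is at z ≈ 103 mm, its height at the start, so it is still seated.
- **Bystanders:** the ones in view had not visibly moved. The arm hid the beaker in the last picture, so I did not recheck it, but the arm never went near it.
- **Robot:** the gripper is clear of everything.

**What did not fully agree:**
- **First placing:** my first move with a cup fell about 20 mm short because its rows were over the step limit. The cup came down with about 20 N before I lifted and re-placed it.
- **Carriage rest position:** when I let go of the knob, the crank sprang back and the carriage eased off by 0.5–1 mm. I pushed the knob up again with about 16 N and it settled back at the same spot.
- **Gap at the stop:** I put it at 1 mm or less, inside the 2 mm limit. That comes from the lid's position and earlier bumper measurements, because I could not see the bumper face itself.

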